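# Make up two biscuit gift packs

### The arm

A 6-joint arm with a two-finger parallel gripper is mounted at the origin on a cart in front of the work surface, level with it; the furniture and walls round the work are solid. World frame = base frame: x ahead of the robot, y to its left, z up, the work surface at z = 0. Lengths are in mm, angles in rad, forces in N, time in s.
With the tool pointing down it reaches from about 400 to 925 mm from the base axis. Payload 12.5 kg.
Tool frame: the origin (TCP) lies between the finger pads; the fingertips stand 19 mm ahead of it and the grasp point (between the pads) is the TCP (env.nose_length is the distance from the TCP to the fingertips, in mm); z points along the fingers, y is the line along which they close (so a half turn about z gives the same grasp; the last joint's range is limited). The gripper opens to 95 mm and grips with 3 to 60 N. Pads are 20 mm wide; open, the fingers measure 119 mm over their backs; the gripper's body (75 mm by 180 mm) begins 59 mm behind the grasp point.
Start: joints at [-1.298, 0.491, 1.559, -0, 1.092, -0.106], TCP at [231.152, -580.703, 212.461] pointing down, gripper open.
Joint ranges: [-3.1, 3.1], [-0.84, 2.19], [0.05, 2.79], [-1.13, 4.28], [0.06, 2.93], [-2.69, 2.69]. Speed limits (rad/s): [2.22, 2.22, 2.79, 3.14, 3.14, 3.14].

### API

Orientations are given as [roll, pitch, yaw] about the fixed x, y, z axes, in that order (R = Rz(yaw) Ry(pitch) Rx(roll)).
In Python, from cell import env gives the robot as it stands. The module is installed in compiled form; this text tells all that it offers.
- The arm moves only by the tool drive_tool, never from a script. Its argument "rows" is a list that holds one entry, the list of rows, each a list of 7 numbers: the shift along the tool's x, y, z scaled (see below), then the turn, a rotation vector about the tool's x, y, z scaled (see below), then the opening, from 0 (shut) to 1 (fully open). In form: [[[tx, ty, tz, ax, ay, az, jaw], ...]]. A call has 1 to 5 rows; each row shifts and turns the commanded pose from where the row before left it, along the tool's axes as they then stand; what a row does not reach is not made up. The controller multiplies each number of a shift by 250 mm and each number of a turn by 180 degrees. A row lasts 1/8 s, in which the tool goes at most 62.5 mm and 10.7 degrees, less where a joint would pass 70% of its speed; a pose out of reach is approached as far as the arm can. A call with a number of a shift or a turn outside -1 to 1 is refused whole. A call with a gripper value outside its range is refused whole. The fingers move at their own pace and stop on an object; the grip force is fixed at half the most. Time passes only in rows, so rows that do not move let the fingers close. It gives the time, the measured TCP pose, the force, the opening and the grip force at its end, in the units of the state.
- env.state(): the state, without advancing time (a new reading comes with each control period).
- env.read_camera(name): name is "side" or "top" or "wrist"; returns a dict with "color" (480x640x3 uint8, blue, green, red), "camera_matrix" (3x3 intrinsics, pixels), "pose" (4x4, takes a point from camera to world coordinates). Camera axes: x right, y up, looking along -z (the intrinsics and any distortion apply to the point x, -y, -z); pixel columns grow to the right and rows downward; lengths in mm; the calibration is good to about 2 mm. A picture is of the moment at which its call begins. There is no depth.
- env.job_done(): hands the job in; it is judged then, once.
Trained networks look in a picture, given as the dict that the camera call returned (one of the last four; its "shot" number tells which), for a name from the list of things; names that differ only in an ending like _2 or _b are one class to them, and where a whole thing is asked for, a point or a joint stands for the part that bears it (a point fixed in the world has none). Each returns a list of dicts, best first, with "score" (0 to 1); they miss things now and then, are a little off and sometimes report something else, mostly with a low value. They report only what shows in the picture. A call takes as long as a camera call.
- env.search_frame(name, picture): "at" ([x, y, z] in mm, in the coordinates of the camera as it stood for that picture, good to about 4 mm: the middle of the surface that is visible of it).
- env.place_of(name, picture): "at" ([x, y, z] in mm, in the coordinates of the camera as it stood for that picture, good to about 4 mm: a listed point, or the origin of a listed thing).
The state is a dict: "t": time; "joints": joint angles; "qvel": joint speeds; "tau": joint torques, N m; "eef_pos": TCP position; "tcp_rot": TCP orientation; "ft_force": force on the tool from outside, world axes, zero at the start; "moment": the same for the moment, N m; "opening": opening from 0.0 (shut) to 1.0 (fully open); "grip_force": force on a finger pad.
Only numpy, scipy, OpenCV 4.12 (cv2) and the standard library are available. Lean on these libraries where they do the work, as an engineer would, in place of code of your own. Each camera call takes 0.05 s, during which the arm holds its last target. There are 200 camera calls.

### The job

Make up the two gift packs from the stock on the tray. In the carton whose insert has the long rectangular cut-out, pack heaviest lowest: the flat tea tin down in the cut-out, the oval biscuit lying on the middle of the tin, and the drying sachet on the middle of that biscuit. In the other carton stand the honey jar in the round hole and lay the round biscuit flat in the open bay beside it; leave the sachet cup and the label roll where they are.

Things in the scene. Friction and masses are not known exactly. Their poses are not given: they have to be found in the camera images.
- tea_tin: Flat oblong tea tin of bare metal with round corners, a slip lid and a blank paper label on it, the heaviest thing (0.16 to 0.26 kg). Body 62 x 92 mm, lid 64 x 94 mm (from 17 to 28 mm above the underside), total height 28 mm. Starts on the stock tray. Origin: centre of the underside; x across the 64 mm width, y along the 94 mm length, z up out of the lid.
- oval_biscuit: Oval golden-brown biscuit, 44 x 64 mm, 10 mm thick, clearly longer than wide, its rim rounded (widest 4 mm above the underside, so grasp low), 16 g. Starts on the stock tray. Origin: centre of the underside; x across the 44 mm width (grasp here), y along the 64 mm length, z up.
- drying_sachet: Small white drying sachet like a little cushion, 36 x 50 mm, 8 mm thick, 12 g. Starts on the stock tray. Origin: centre of the underside; x across the 36 mm width (grasp here), y along the 50 mm length, z up.
- honey_jar: Small round amber glass jar with a paper band and a steel lid, 62 mm tall, 0.13 to 0.23 kg; body 50 mm in diameter, lid 53 mm in diameter (the top 15 mm). Stands on the stock tray. Origin: centre of the underside; z up its axis.
- round_biscuit: Round golden-brown biscuit, 52 mm in diameter, 11 mm thick, its rim rounded (widest 4 mm above the underside, so grasp low), 16 g. Starts on the stock tray. Origin: centre of the underside; z up.
- stock_tray: Flat pale lid used as a tray, 252 mm (x) by 338 mm (y), fixed, on the table in front of the robot; floor 6 mm above the table, rim 12 mm high. It holds the five things of stock in any order, their centres 95 mm or more apart (biscuits in the box behind are not part of the job). Origin: centre of the underside.
- tin_carton: Open cardboard carton, fixed, left or right of the tray: outside 122 (x) by 136 mm (y), walls 3 mm thick, 52 mm high. Floor 3 mm above the table; on it a white card insert 12 mm thick with one rectangular cut-out down to the floor, 76 (x) by 106 mm (y), in the middle, for the tea tin (its length along y, either way round). Origin: centre of the underside; z up.
- jar_carton: Longer open carton, fixed, left or right of the tray: outside 122 (x) by 178 mm (y), walls 3 mm thick, 52 mm high, floor 3 mm above the table. White card insert 12 mm thick fills the +y end (y > -10 mm); round hole, 64 mm, down to the floor, centre (0, 38 mm), for the jar. Open bay at the -y end, 116 (x) by 76 mm (y), centre (0, -48 mm), for the round biscuit. Origin: centre of the underside.
- sachet_cup: White cup full of drying sachets, 70 mm in diameter and 79 mm high, loose, on the table behind the tray; not to be disturbed. Origin: centre of the underside.
- label_roll: Roll of blank white labels lying flat, 83 mm in diameter and 30 mm high, loose, on the table behind the tray; not to be disturbed. Origin: centre of the underside.

How it is judged:
By the outcome, as a careful person would: the job done as asked, in the order asked, and still so for the second after the job is handed in, with the robot touching nothing.
It also fails if it takes over 115 s, if anything falls off the work surface, if the arm or the gripper's body presses on something with over 40 N, if the wrist force passes 120 N, or if a joint passes its speed limit or range.

## Working session

There is one attempt and no reset: what is moved stays moved. The work goes in short steps, Python scripts to look and compute and a tool call to move; the robot and the scene stay as the last step left them, time stands still between calls to the robot, and variables do not carry over. Pictures are saved under pics/ and viewed, at most 14 in all, crops included, and the job is handed in when it is done.

Besides the shell and the picture viewer there is one more tool, called after ">>>" as name([rows], argument=value, ...), one row to a line, values as JSON. drive_tool: Moves the arm, as the interface text tells. Its arguments: {"type":"object","properties":{"rows":{"type":"array","items":{"type":"array","items":{"type":"array","items":{"type":"number","minimum":-1,"maximum":1}}}}},"required":["rows"]}

```bash
mkdir -p pics
cat > h.py <<'E'
from cell import env
import numpy as np, cv2
names=["tea_tin","oval_biscuit","drying_sachet","honey_jar","round_biscuit","stock_tray","tin_carton","jar_carton","sachet_cup","label_roll"]
def w(p,at): return (p["pose"]@np.r_[at,1])[:3].round(1)
def look(cam,ns=names,f=("place_of",)):
    p=env.read_camera(cam)
    for n in ns:
        for k in f:
            for d in getattr(env,k)(n,p)[:2]: print(cam,k,n,round(d["score"],2),w(p,d["at"]))
    return p
def ray(p,u,v,z):
    K=p["camera_matrix"];d=np.linalg.inv(K)@[u,v,1];d=p["pose"][:3,:3]@(d*[1,-1,-1]);o=p["pose"][:3,3]
    return (o+d*(z-o[2])/d[2]).round(1)
def proj(p,X):
    c=np.linalg.inv(p["pose"])@np.r_[X,1];c=c[:3]*[1,-1,-1];q=p["camera_matrix"]@c;return q[:2]/q[2]
E
python3 - <<'E'
from h import *
print(env.state())
p=look("top"); cv2.imwrite("pics/top0.png",p["color"]);print(p.keys(),p["camera_matrix"],p["pose"].round(3))
p=look("side",names[:5]); cv2.imwrite("pics/side0.png",p["color"])
E
```

```text
{'t': 0.0, 'joints': array([-1.29764977e+00,  4.91541659e-01,  1.55945834e+00, -2.82635155e-05,
        1.09172092e+00, -1.05578490e-01]), 'qvel': array([-0.00043151, -0.00068019,  0.00024862,  0.00131032,  0.00037258,
       -0.00012297]), 'tau': array([ 1.01998348e-04, -6.12650514e+01, -2.58181536e+01,  6.92732655e-02,
        4.82646713e-02, -6.94824030e-05]), 'eef_pos': array([ 231.04239965, -580.45021273,  211.86981748]), 'tcp_rot': array([-3.14046803e+00, -9.39717695e-05,  3.78738040e-01]), 'ft_force': array([0.81106362, 0.94653615, 0.03225299]), 'moment': array([-0.03059725,  0.00582599, -0.02721469]), 'grip_force': 0.0, 'opening': 0.9996899168284823}
top place_of tea_tin 0.62 [425.8  81.4   6.6]
top place_of oval_biscuit 0.8 [537.   80.6   6.8]
top place_of drying_sachet 0.72 [ 540.4 -119.5    2.9]
top place_of honey_jar 0.78 [ 431.1 -108.9    6.7]
top place_of round_biscuit 0.59 [488.  -18.6   4.8]
top place_of stock_tray 0.66 [485.1 -16.1  -2.1]
top place_of tin_carton 0.76 [530.8 350.8  -2.2]
top place_of jar_carton 0.7 [ 518.3 -347.    -1.9]
top place_of sachet_cup 0.65 [
[... 154 characters left out ...]
2 3.200e+00 4.000e-01]
dict_keys(['color', 'camera_matrix', 'pose', 'shot']) [[541.27829849   0.         321.42767476]
 [  0.         541.27829849 241.79342443]
 [  0.           0.           1.        ]] [[ 1.000000e-03  9.870000e-01 -1.580000e-01  4.008620e+02]
 [-1.000000e+00 -3.000000e-03 -2.100000e-02 -1.282900e+01]
 [-2.100000e-02  1.580000e-01  9.870000e-01  1.083755e+03]
 [ 0.000000e+00  0.000000e+00  0.000000e+00  1.000000e+00]]
side place_of tea_tin 0.72 [427.2  84.6   2.9]
side place_of oval_biscuit 0.55 [539.5  75.7   4.1]
side place_of drying_sachet 0.71 [ 540.4 -121.2    2. ]
side place_of honey_jar 0.93 [ 435.8 -114.4    5.7]
side place_of round_biscuit 0.72 [486.8 -24.4   5.2]
```

View pics/top0.png

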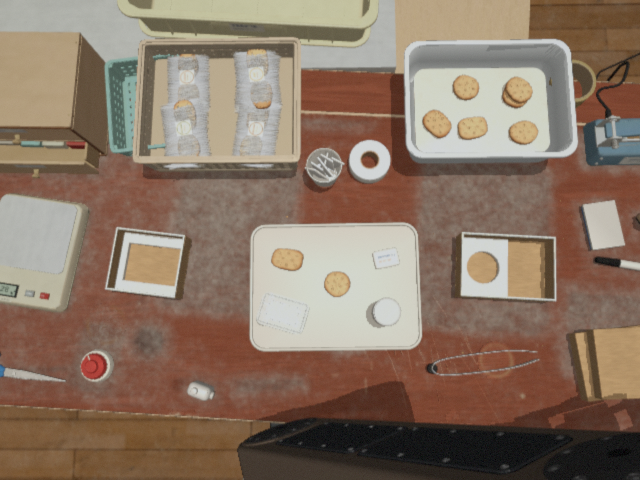

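View pics/side0.png

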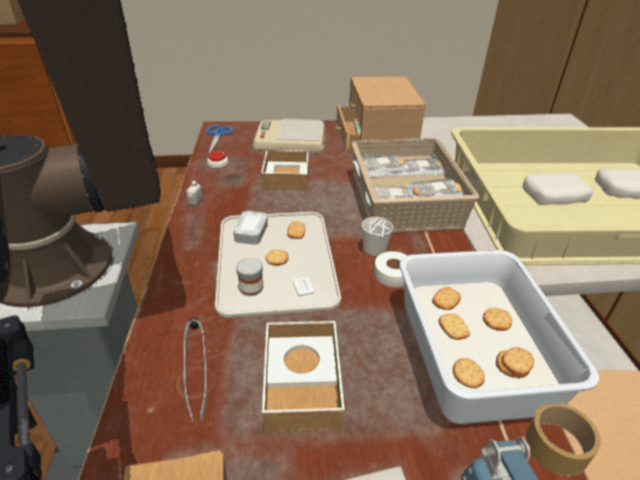

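Top view: tin carton on the left (147,264 px) and jar carton on the right (507,267), hole towards +y. On the tray are the tin (283,313), oval biscuit (287,259), round biscuit (337,284), sachet (386,258) and jar (386,312). I'll go over the jar carton and the tray for wrist views.

```bash
cat >> h.py <<'E'
def plan(tg,step=45,start=None):
    """tg: (x,y,z,yawdeg,jaw,[step],[hold])"""
    s=env.state()
    if start is None: P=np.array(s["eef_pos"]);Y=s["tcp_rot"][2]
    else: P=np.array(start[:3],float);Y=np.radians(start[3])
    rows=[]
    for t in tg:
        st=t[5] if len(t)>5 else step; hold=t[6] if len(t)>6 else 0
        D=np.array(t[:3])-P; dy=(np.radians(t[3])-Y+np.pi)%(2*np.pi)-np.pi
        n=max(1,int(np.ceil(max(np.linalg.norm(D)/st,abs(dy)/np.radians(10))-.02)))
        G=np.array(t[:3],float);gy=Y+dy
        for i in range(n):
            d=(G-P)/(n-i);a=(gy-Y)/(n-i);c,sn=np.cos(Y),np.sin(Y)
            r=np.round([(c*d[0]+sn*d[1])/250,(sn*d[0]-c*d[1])/250,-d[2]/250,0,0,-a/np.pi],3)
            P=P+250*np.array([c*r[0]+sn*r[1],sn*r[0]-c*r[1],-r[2]]);Y-=r[5]*np.pi
            rows.append([*r,t[4]])
        rows+=[[0,0,0,0,0,0,t[4]]]*hold
    for i in range(0,len(rows),5): print("[["+",".join("["+",".join(f"{v+0:g}" for v in r)+"]" for r in rows[i:i+5])+"]]")
    print("end",P.round(1),np.degrees(Y).round(1),len(rows))
E
python3 -c "
from h import *
plan([(460,-347,350,0,1,55)])
"
```

```text
[[[0.171,-0.076,-0.079,0,0,0.017,1],[0.167,-0.085,-0.079,0,0,0.017,1],[0.162,-0.093,-0.078,0,0,0.017,1],[0.156,-0.102,-0.079,0,0,0.017,1],[0.151,-0.11,-0.078,0,0,0.018,1]]]
[[[0.144,-0.119,-0.079,0,0,0.017,1],[0.138,-0.126,-0.078,0,0,0.018,1]]]
end [ 459.9 -347.   350. ] -0.1 7
```

>>> drive_tool([
  [[0.171,-0.076,-0.079,0,0,0.017,1],[0.167,-0.085,-0.079,0,0,0.017,1],[0.162,-0.093,-0.078,0,0,0.017,1],[0.156,-0.102,-0.079,0,0,0.017,1],[0.151,-0.11,-0.078,0,0,0.018,1]],
])

```text
t: 1.48
eef_pos: [395.5, -412.6, 311.5]
tcp_rot: [3.141, -0.0, 0.107]
ft_force: [0.7, -0.3, 0.8]
opening: 0.998
grip_force: 0.0
```

>>> drive_tool([
  [[0.144,-0.119,-0.079,0,0,0.017,1],[0.138,-0.126,-0.078,0,0,0.018,1]],
])

```text
t: 1.72
eef_pos: [460.8, -345.7, 350.8]
tcp_rot: [3.141, -0.0, -0.003]
ft_force: [0.0, -1.2, -1.2]
opening: 1.002
grip_force: 0.0
```

```bash
python3 -c "
from h import *
p=look('wrist',['jar_carton']);cv2.imwrite('pics/w1.png',p['color']);print(p['pose'].round(2),p['camera_matrix'])
s=env.state();print(s['eef_pos'],s['tcp_rot'],s['ft_force'])
plan([(440,-16,400,0,1,55)])
"
```

```text
[[-0.0000e+00  9.7000e-01  2.4000e-01  5.2877e+02]
 [-1.0000e+00 -0.0000e+00 -0.0000e+00 -3.4519e+02]
 [-0.0000e+00 -2.4000e-01  9.7000e-01  5.2311e+02]
 [ 0.0000e+00  0.0000e+00  0.0000e+00  1.0000e+00]] [[401.92332893   0.         320.18783676]
 [  0.         401.92332893 242.4846208 ]
 [  0.           0.           1.        ]]
[ 462.53394486 -344.4821645   352.14715253] [ 3.13965226e+00 -3.11403358e-03  9.32408769e-04] [ 0.57640465 -0.58022723 -0.68422833]
[[[-0.013,-0.188,-0.027,0,0,0,1],[-0.013,-0.188,-0.027,0,0,0,1],[-0.013,-0.188,-0.027,0,0,0,1],[-0.012,-0.188,-0.028,0,0,0,1],[-0.013,-0.187,-0.027,0,0,0,1]]]
[[[-0.012,-0.188,-0.028,0,0,0,1],[-0.013,-0.187,-0.027,0,0,0,1]]]
end [440.  -16.  399.9] 0.1 7
```

View pics/w1.png

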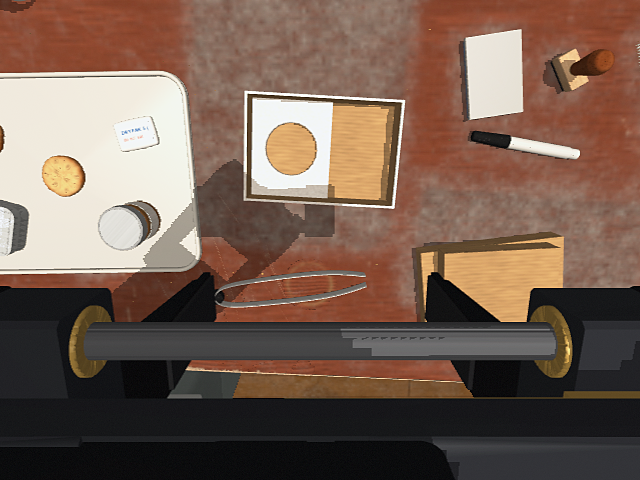

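Wrist view: jar carton rim corners at (245,91), (405,99), (395,208), (244,200) and the hole centred at (291,148). The view is clean. Next the tray.

>>> drive_tool([
  [[-0.013,-0.188,-0.027,0,0,0,1],[-0.013,-0.188,-0.027,0,0,0,1],[-0.013,-0.188,-0.027,0,0,0,1],[-0.012,-0.188,-0.028,0,0,0,1],[-0.013,-0.187,-0.027,0,0,0,1]],
])

```text
t: 2.45
eef_pos: [443.6, -111.2, 383.9]
tcp_rot: [3.141, 0.0, -0.002]
ft_force: [0.7, 1.0, 0.8]
opening: 0.998
grip_force: 0.0
```

>>> drive_tool([
  [[-0.012,-0.188,-0.028,0,0,0,1],[-0.013,-0.187,-0.027,0,0,0,1],[0,0,0,0,0,0,1],[0,0,0,0,0,0,1]],
])

```text
t: 2.95
eef_pos: [438.0, -18.9, 397.4]
tcp_rot: [3.141, 0.0, -0.001]
ft_force: [0.7, -1.3, 0.5]
opening: 1.0
grip_force: 0.0
```

```bash
python3 -c "
from h import *
s=env.state();print(s['eef_pos'],s['tcp_rot'])
p=look('wrist',names[:8]);cv2.imwrite('pics/w2.png',p['color']);np.savez('w2.npz',**p)
s=env.state();print(s['eef_pos'],s['tcp_rot'],s['t'],p['pose'].round(3))
plan([(440,300,400,0,1,55)])
"
```

```text
[438.04181786 -18.94083856 397.41772697] [ 3.14119603e+00  2.31428899e-04 -8.97884782e-04]
wrist place_of tea_tin 0.9 [430.2  85.4   2. ]
wrist place_of oval_biscuit 0.56 [544.7  81.    2. ]
wrist place_of oval_biscuit 0.39 [486.1 -17.9   5.5]
wrist place_of drying_sachet 0.59 [ 541.1 -115.2    6.2]
wrist place_of drying_sachet 0.52 [541.5  75.9   1.7]
wrist place_of honey_jar 0.59 [ 429.4 -108.9    1.1]
wrist place_of round_biscuit 0.68 [484.8 -15.9   4.3]
wrist place_of stock_tray 0.86 [489.4 -17.5  -0.8]
wrist place_of tin_carton 0.85 [529.1 350.3   1.2]
wrist place_of jar_carton 0.6 [ 517.1 -343.2   -2.3]
[438.12148858 -18.7426296  397.5798832 ] [ 3.14148593e+00  1.58968432e-04 -1.84355040e-03] 3.4 [[-0.00000e+00  9.70000e-01  2.42000e-01  5.06098e+02]
 [-1.00000e+00 -0.00000e+00 -0.00000e+00 -1.82440e+01]
 [-0.00000e+00 -2.42000e-01  9.70000e-01  5.69728e+02]
 [ 0.00000e+00  0.00000e+00  0.00000e+00  1.00000e+00]]
[[[0.001,-0.212,-0.002,0,0,0,1],[0.001,-0.213,-0.002,0,0,0,1],[0.001,-0.212,-0.001,0,0,0,1],[0.001,-0.213,-0.002,0,0,0,1],[0.001,-0.212,-0.001,0,0,0,1]]]
[[[0,-0.213,-0.002,0,0,-0.001,1]]]
end [440.  300.  400.1] 0.1 6
```

View pics/w2.png

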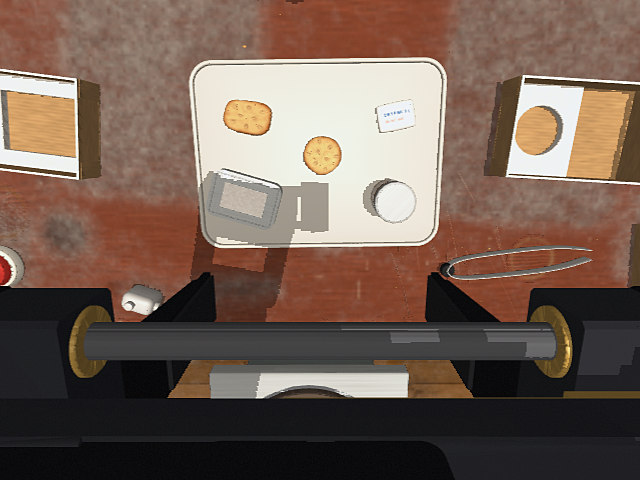

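Wrist view: tray clear; tin (243,198) tilted, its lid from (210,172) to (282,225); oval (247,117), round (322,155), sachet (396,116), jar (395,201). Next: one view between the tin and its carton.

>>> drive_tool([
  [[0,-0.21,0,0,0,0,1],[0,-0.21,0,0,0,0,1],[0,-0.21,0,0,0,0,1],[0,-0.21,0,0,0,0,1],[0,-0.21,0,0,0,0,1]],
])

```text
t: 4.03
eef_pos: [438.2, 245.8, 397.7]
tcp_rot: [3.142, -0.0, -0.001]
ft_force: [0.1, 0.1, 0.1]
opening: 1.0
grip_force: 0.0
```

>>> drive_tool([
  [[0,0,0.1,0,0,0,1],[0,0,0.1,0,0,0,1],[0,0,0,0,0,0,1],[0,0,0,0,0,0,1]],
])

```text
t: 4.53
eef_pos: [438.8, 244.1, 348.6]
tcp_rot: [-3.141, -0.001, -0.002]
ft_force: [0.4, -0.1, 0.7]
opening: 0.999
grip_force: 0.0
```

```bash
python3 -c "
from h import *
p=look('wrist',['tea_tin','oval_biscuit','tin_carton']);cv2.imwrite('pics/w3.png',p['color']);np.savez('w3.npz',**p)
s=env.state();print(s['eef_pos'],s['tcp_rot'],s['t'])
"
```

```text
wrist place_of tea_tin 0.9 [427.3  83.2   4.8]
wrist place_of oval_biscuit 0.81 [544.9  81.6   3.5]
wrist place_of tin_carton 0.73 [530.6 350.6  -3.2]
[438.70875813 244.01933243 348.45581457] [-3.14113392e+00 -1.33174229e-03 -1.62641160e-03] 4.725
```

View pics/w3.png

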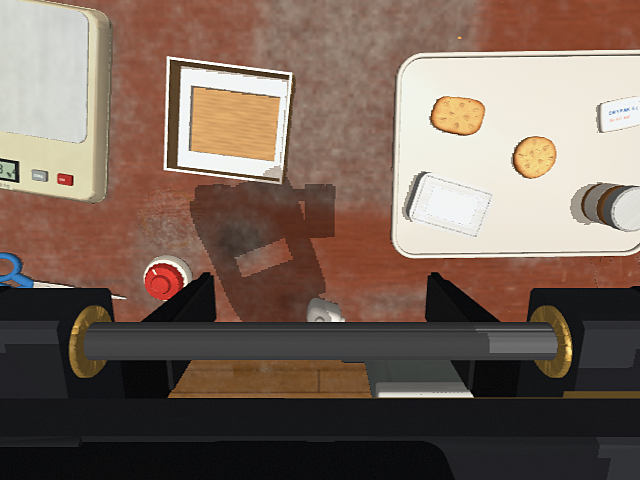

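Wrist view 3: tin carton rim at (165,57), (293,72), (282,183), (164,172), cut-out at (190,87)–(276,160); tin lid corners around (423,173), (492,188), (478,237), (410,220).

```bash
cat > m.py <<'E'
from h import *
p2=dict(np.load('w2.npz'));p3=dict(np.load('w3.npz'))
p1=dict(p2);p1['pose']=p2['pose'].copy();p1['pose'][:3,3]=[528.77,-345.19,523.11];p1['color']=cv2.imread('pics/w1.png')
def quad(n,p,px,z):
    q=np.array([ray(p,*c,z)[:2] for c in px]);d=lambda a,b:np.degrees(np.arctan2(*(q[b]-q[a])[::-1]))
    print(n,q.mean(0).round(1),'left->right dir',d(0,1).round(1),d(3,2).round(1),'up->down',d(0,3).round(1),d(1,2).round(1),[np.linalg.norm(q[i]-q[(i+1)%4]).round(0) for i in range(4)])
quad('jarcarton',p1,[(245,91),(405,99),(395,208),(244,200)],52)
quad('tincarton rim',p3,[(165,57),(293,72),(282,183),(164,172)],52)
quad('cutout',p3,[(190,87),(281,95),(276,160),(189,153)],15)
quad('tin lid w3',p3,[(424,172),(493,189),(479,237),(410,219)],34)
print('hole',ray(p1,291,148,15))
def seg(n,p,box,z,lo,hi):
    x0,y0,x1,y1=box;h=cv2.cvtColor(p['color'][y0:y1,x0:x1],cv2.COLOR_BGR2HSV);m=cv2.inRange(h,lo,hi)
    m=cv2.morphologyEx(m,cv2.MORPH_CLOSE,np.ones((5,5)))
    c=max(cv2.findContours(m,0,2)[0],key=cv2.contourArea).reshape(-1,2)+[x0,y0]
    q=np.array([ray(p,*a,z)[:2] for a in c],np.float32);r=cv2.minAreaRect(q);e=cv2.fitEllipse(q)
    box=cv2.boxPoints(r);a,b=box[1]-box[0],box[2]-box[1];L=a if np.hypot(*a)>np.hypot(*b) else b
    print(n,np.round(r[0],1),np.round(r[1],1),'long dir',np.degrees(np.arctan2(L[1],L[0])).round(1),'ell',np.round(e[0],1),np.round(e[1],1),round(e[2],1))
B=((5,80,60),(30,255,255))
seg('oval w2',p2,(210,85,285,145),13,*B);seg('oval w3',p3,(415,85,500,145),13,*B)
seg('round w2',p2,(295,130,350,180),13,*B);seg('round w3',p3,(505,130,570,185),13,*B)
out=[cv2.resize(p['color'][y0:y1,x0:x1],(400,300),interpolation=cv2.INTER_CUBIC) for p,x0,y0,x1,y1 in((p3,400,160,500,235),(p2,366,85,426,130),(p2,200,160,300,235),(p2,360,170,420,215))]
cv2.imwrite('pics/c1.png',np.vstack([np.hstack(out[:2]),np.hstack(out[2:])]))
E
python3 m.py
```

```text
jarcarton [ 518.6 -347.6] left->right dir -92.7 -93.1 up->down 176.8 177.3 [np.float64(177.0), np.float64(122.0), np.float64(178.0), np.float64(121.0)]
tincarton rim [528.4 350.2] left->right dir -96.3 -95.3 up->down 174.1 173.0 [np.float64(139.0), np.float64(121.0), np.float64(136.0), np.float64(123.0)]
cutout [528.3 349. ] left->right dir -94.8 -94.6 up->down 174.6 174.0 [np.float64(108.0), np.float64(76.0), np.float64(107.0), np.float64(77.0)]
tin lid w3 [433.2  84.8] left->right dir -103.5 -104.7 up->down 166.5 169.3 [np.float64(87.0), np.float64(61.0), np.float64(90.0), np.float64(59.0)]
hole [ 521.8 -309.2   15. ]
oval w2 [538.7  78.9] [62.3 42.4] long dir 78.7 ell [538.8  78.3] [44.4 66.2] 171.7
oval w3 [538.6  80. ] [63.4 42.4] long dir 82.3 ell [539.   79.4] [44.9 66.1] 172.8
round w2 [490.2 -20. ] [50.1 50.2] long dir -45.0 ell [489.3 -20.4] [49.6 50.1] 171.1
round w3 [489.1 -19.4] [50.6 51.6] long dir -82.5 ell [489.6 -19.3] [50.2 52.5] 8.4
```

View pics/c1.png

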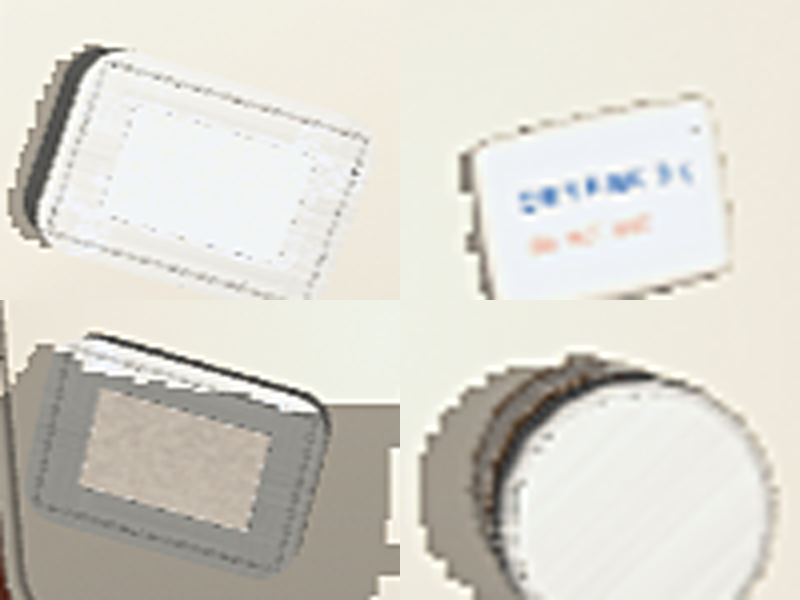

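Crop: the tin label quad is clear in both views, the sachet has its long axis about 13° off image-horizontal, and the jar lid is centred near (395,203) in w2.

```bash
cat > m2.py <<'E'
from m import *
print('---')
quad('label w2',p2,[(224.5,182.2),(267.5,194),(262.2,217.5),(219.8,206.8)],34)
quad('label w3',p3,[(433.2,185.7),(479.5,200),(470.7,225.5),(426.5,213.2)],34)
print('jar',ray(p2,395.4,202.9,68))
S=((95,0,200),(125,40,255))
for z in(10,14):seg('sachet w2',p2,(370,95,425,140),z,*S)
E
python3 m2.py|sed '1,/---/d'
python3 -c "
from h import *
plan([(429,83,110,-104,.95,55),(429,83,40,-104,.95,30,1)],start=(437.5,244,348,0))"
```

```text
label w2 [430.6  84.4] left->right dir -105.5 -104.5 up->down 166.0 165.5 [np.float64(59.0), np.float64(33.0), np.float64(58.0), np.float64(34.0)]
label w3 [431.2  83.4] left->right dir -106.8 -105.5 up->down 169.9 166.0 [np.float64(60.0), np.float64(33.0), np.float64(58.0), np.float64(34.0)]
jar [ 432.  -112.7   68. ]
sachet w2 [ 540.5 -119.1] [29.5 42.9] long dir -78.2 ell [ 540.5 -119. ] [32. 52.] 8.8
sachet w2 [ 540.3 -118.4] [29.3 42.6] long dir -78.0 ell [ 540.2 -118.2] [31.8 51.6] 8.8
[[[-0.003,0.059,0.087,0,0,0.053,0.95],[0.007,0.058,0.086,0,0,0.052,0.95],[0.016,0.056,0.087,0,0,0.053,0.95],[0.025,0.053,0.086,0,0,0.052,0.95],[0.033,0.048,0.087,0,0,0.053,0.95]]]
[[[0.041,0.042,0.086,0,0,0.052,0.95],[0.047,0.035,0.087,0,0,0.053,0.95],[0.052,0.026,0.086,0,0,0.052,0.95],[0.056,0.018,0.087,0,0,0.053,0.95],[0.059,0.008,0.086,0,0,0.052,0.95]]]
[[[0.058,-0.002,0.087,0,0,0.053,0.95],[0,0,0.093,0,0,0,0.95],[0,0,0.094,0,0,0,0.95],[0.001,0,0.093,0,0,0,0.95],[0,0,0,0,0,0,0.95]]]
end [429.   82.9  40. ] -104.0 15
```

```bash
python3 -c "
from h import *
plan([(431,84,110,75,.95,60),(431,84,40,75,.95,30,1)],start=(437.5,244,348,0))"
```

```text
[[[-0.003,0.08,0.119,0,0,-0.052,0.95],[-0.016,0.078,0.119,0,0,-0.052,0.95],[-0.029,0.075,0.119,0,0,-0.052,0.95],[-0.041,0.069,0.119,0,0,-0.052,0.95],[-0.051,0.062,0.119,0,0,-0.052,0.95]]]
[[[-0.061,0.052,0.119,0,0,-0.052,0.95],[-0.068,0.042,0.119,0,0,-0.052,0.95],[-0.074,0.03,0.119,0,0,-0.053,0.95],[0,0,0.093,0,0,0,0.95],[0,0,0.094,0,0,0,0.95]]]
[[[0,0,0.093,0,0,0,0.95],[0,0,0,0,0,0,0.95]]]
end [431.  84.  40.] 75.1 12
```

>>> drive_tool([
  [[-0.003,0.08,0.119,0,0,-0.052,0.95],[-0.016,0.078,0.119,0,0,-0.052,0.95],[-0.029,0.075,0.119,0,0,-0.052,0.95],[-0.041,0.069,0.119,0,0,-0.052,0.95],[-0.051,0.062,0.119,0,0,-0.052,0.95]],
])

```text
t: 5.35
eef_pos: [434.5, 143.3, 198.6]
tcp_rot: [3.141, -0.001, 0.821]
ft_force: [0.8, 0.1, 0.3]
opening: 0.952
grip_force: 0.0
```

>>> drive_tool([
  [[-0.061,0.052,0.119,0,0,-0.052,0.95],[-0.068,0.042,0.119,0,0,-0.052,0.95],[-0.074,0.03,0.119,0,0,-0.053,0.95],[0,0,0,0,0,0,0.95],[0,0,0,0,0,0,0.95]],
])

```text
t: 5.98
eef_pos: [432.4, 84.4, 110.6]
tcp_rot: [3.14, -0.0, 1.305]
ft_force: [0.3, 0.2, -0.8]
opening: 0.951
grip_force: 0.0
```

```bash
python3 -c "
from h import *
s=env.state();print(s['eef_pos'],np.degrees(s['tcp_rot'][2]),s['joints'])
p=look('wrist',['tea_tin']);cv2.imwrite('pics/w4.png',p['color'])
for X in [(431,84,34),(431+31,84-8,34)]: print(proj(p,X))"
```

```text
[432.38974726  84.39508886 110.58811153] 74.75597699579293 [4.26063677e-02 3.90249999e-01 2.10815731e+00 9.23782703e-06
 6.41894449e-01 3.08657609e-01]
wrist place_of tea_tin 0.92 [430.2  83.7   2.5]
[317.75914555 253.31762204]
[367.61125671 252.69551523]
```

View pics/w4.png

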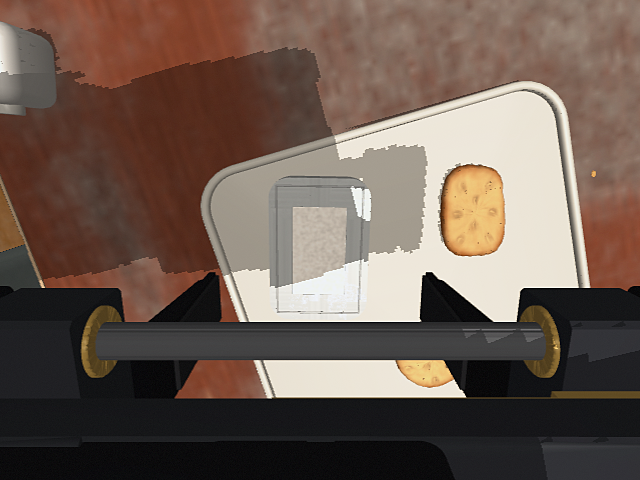

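The tin sits squarely between the fingers (label centre (320,250), predicted (318,253)). Descend, grip and lift.

>>> drive_tool([
  [[0,0,0.1,0,0,0,0.95],[0,0,0.1,0,0,0,0.95],[0,0,0.08,0,0,0,0.95],[0,0,0,0,0,0,0.95],[0,0,0,0,0,0,0]],
])

```text
t: 6.7
eef_pos: [432.2, 84.4, 40.6]
tcp_rot: [3.14, -0.0, 1.309]
ft_force: [-0.1, 0.6, -0.6]
opening: 0.89
grip_force: 0.0
```

>>> drive_tool([
  [[0,0,0,0,0,0,0],[0,0,0,0,0,0,0],[0,0,0,0,0,0,0]],
])

```text
t: 7.08
eef_pos: [431.8, 84.0, 40.0]
tcp_rot: [3.141, -0.0, 1.309]
ft_force: [-0.0, -0.5, -0.8]
opening: 0.591
grip_force: 0.0
```

>>> drive_tool([
  [[0,0,-0.04,0,0,0,0],[0,0,-0.1,0,0,0,0],[0,0,-0.15,0,0,0,0],[0,0,-0.15,0,0,0,0],[0,0,0,0,0,0,0]],
])

```text
t: 7.7
eef_pos: [432.6, 84.1, 152.3]
tcp_rot: [3.137, -0.001, 1.309]
ft_force: [0.4, -0.3, -0.4]
opening: 0.058
grip_force: 0.0
```

```bash
python3 -c "
from h import *
s=env.state();print(s['eef_pos'],np.degrees(s['tcp_rot'][2]),s['opening'])
p=look('wrist',['tea_tin'])
plan([(529,350,150,84.6,0,40,2)],start=(431,84,150,75))"
```

```text
[432.64267491  84.13705064 152.27509557] 74.98301835430848 0.05806943098781056
wrist place_of tea_tin 0.59 [431.8  83.6   6. ]
[[[0.141,0.013,0,0,0,-0.007,0],[0.141,0.016,0,0,0,-0.007,0],[0.14,0.019,0,0,0,-0.007,0],[0.14,0.022,0,0,0,-0.006,0],[0.14,0.025,0,0,0,-0.007,0]]]
[[[0.139,0.028,0,0,0,-0.006,0],[0.138,0.03,0,0,0,-0.007,0],[0.138,0.034,0,0,0,-0.006,0],[0,0,0,0,0,0,0],[0,0,0,0,0,0,0]]]
end [529. 350. 150.] 84.5 10
```

```bash
python3 -c "
from h import *
p=env.read_camera('wrist');cv2.imwrite('pics/w5.png',p['color'])
for X in [(431,84,34)]: print(proj(p,X))
s=env.state();print(s['t'],s['opening'])"
```

```text
[319.19741763 238.31439101]
7.85 0.006849733800655779
```

View pics/w5.png

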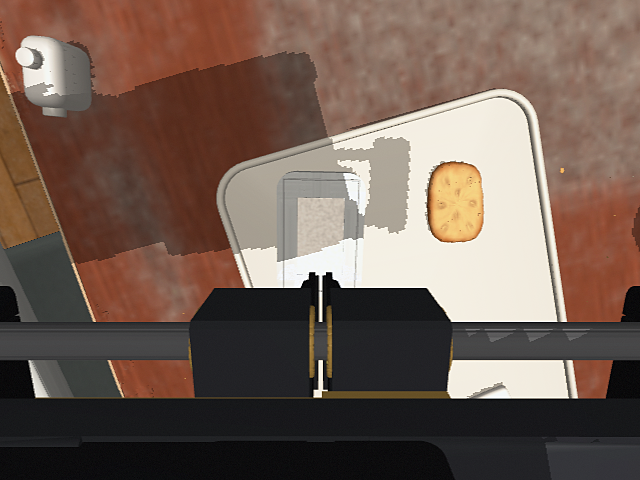

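```bash
python3 -c "
from h import *
print(env.nose_length,[a for a in dir(env) if a[0]!='_'])
p=env.read_camera('wrist')
for z in (150,131): print(proj(p,(431.7,84,z)))
p=look('side',['tea_tin']);print(p['camera_matrix'][0,0]);
for X in [(431.7,84,131),(431.7,84,150)]: print(proj(p,X))
x,y=proj(p,(431.7,84,100)).astype(int);print(x,y)
cv2.imwrite('pics/s2.png',cv2.resize(p['color'][y-60:y+60,x-80:x+80],(800,600),interpolation=2))
"
```

```text
19.0 ['IKError', 'job_done', 'nose_length', 'place_of', 'read_camera', 'search_frame', 'state']
[320.44885205 296.84771757]
[320.49116799 282.72437989]
side place_of tea_tin 0.56 [429.   83.4  -0.7]
471.7161539595696
[247.08044268 186.35384095]
[246.45961455 178.90662663]
248 198
```

View pics/s2.png

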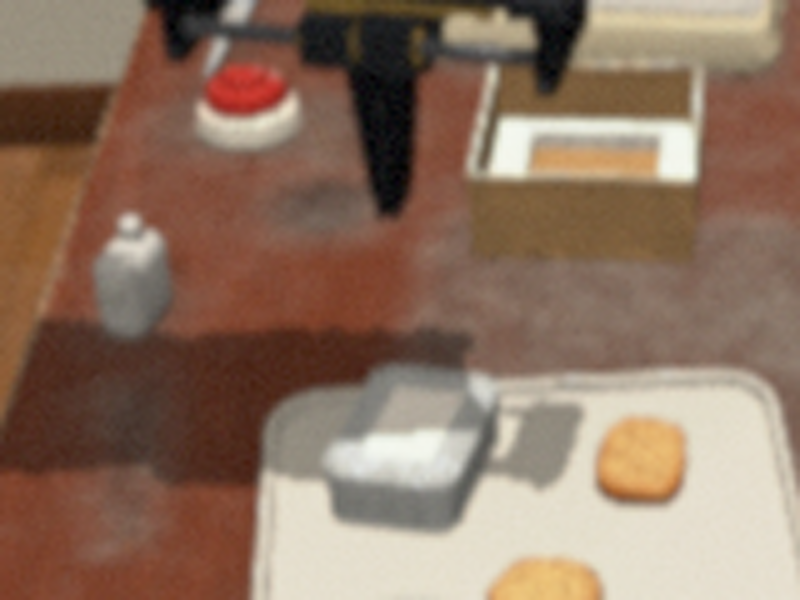

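The tin wasn't touched: the side view puts the fingertips (246,180 px) close to TCP level rather than 19 mm below it. I'll go lower and watch the force.

>>> drive_tool([
  [[0,0,0,0,0,0,0.95],[0,0,0,0,0,0,0.95],[0,0,0,0,0,0,0.95],[0,0,0,0,0,0,0.95],[0,0,0,0,0,0,0.95]],
])

```text
t: 8.62
eef_pos: [431.7, 84.1, 149.7]
tcp_rot: [3.141, 0.0, 1.309]
ft_force: [0.2, -0.2, -0.5]
opening: 0.474
grip_force: 0.0
```

>>> drive_tool([
  [[0,0,0.1,0,0,0,0.95],[0,0,0.12,0,0,0,0.95],[0,0,0.14,0,0,0,0.95],[0,0,0.08,0,0,0,0.95],[0,0,0.04,0,0,0,0.95]],
])

```text
t: 9.25
eef_pos: [431.4, 84.0, 28.8]
tcp_rot: [-3.14, 0.0, 1.309]
ft_force: [-0.7, 0.2, -0.0]
opening: 0.943
grip_force: 0.0
```

>>> drive_tool([
  [[0,0,0,0,0,0,0.5],[0,0,0,0,0,0,0.5],[0,0,0,0,0,0,0.5],[0,0,0,0,0,0,0.5],[0,0,0,0,0,0,0.5]],
])

```text
t: 9.88
eef_pos: [431.9, 84.1, 30.2]
tcp_rot: [3.141, -0.0, 1.309]
ft_force: [-1.5, 0.2, 7.4]
opening: 0.655
grip_force: 30.0
```

>>> drive_tool([
  [[0,0,-0.02,0,0,0,0.5],[0,0,-0.1,0,0,0,0.5],[0,0,-0.18,0,0,0,0.5],[0,0,-0.18,0,0,0,0.5],[0,0,0,0,0,0,0.5]],
])

```text
t: 10.5
eef_pos: [432.8, 84.1, 152.3]
tcp_rot: [3.136, -0.002, 1.309]
ft_force: [0.1, -1.1, -2.8]
opening: 0.656
grip_force: 30.0
```

```bash
python3 -c "
from h import *
s=env.state();print(s['eef_pos'],np.degrees(s['tcp_rot'][2]),s['opening'],s['grip_force'],s['ft_force'])
p=look('side',['tea_tin'])
for z in range(116,160,4): print(z,proj(p,(431.7,84,z)).round(1))
x,y=proj(p,(431.7,84,150)).astype(int);print(x,y)
a=cv2.resize(p['color'][y-40:y+40,x-50:x+50],(500,400),interpolation=2)
p=look('wrist',['tea_tin']);cv2.imwrite('pics/s3.png',np.hstack([a,cv2.resize(p['color'][150:390,220:420],(300,400))[:, :300]]))
"
```

```text
[432.77316326  84.14787406 152.31249859] 74.98811387026365 0.6557733179345852 29.983111917972565 [ 0.14244472 -1.06228883 -2.75656888]
side place_of tea_tin 0.89 [434.1  84.  122.1]
116 [247.6 192.1]
120 [247.4 190.6]
124 [247.3 189.1]
128 [247.2 187.5]
132 [247. 186.]
136 [246.9 184.4]
140 [246.8 182.8]
144 [246.7 181.3]
148 [246.5 179.7]
152 [246.4 178.1]
156 [246.3 176.5]
246 178
wrist place_of tea_tin 0.64 [432.1  84.3 125.8]
```

View pics/s3.png

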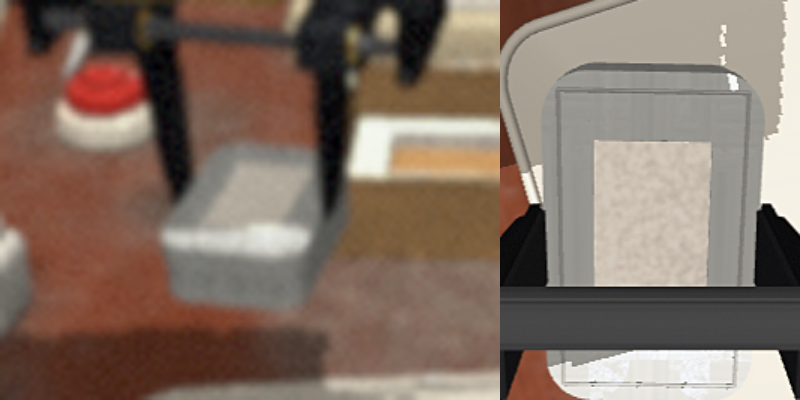

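Tin held (62 mm opening, 30 N), its underside at z≈126 for TCP 150. Carry it to the carton.

```bash
python3 -c "
from h import *
plan([(529,350,110,84.6,.5,40,2)],start=(431.8,84.1,150,75))"
```

```text
[[[0.141,0.013,0.02,0,0,-0.007,0.5],[0.141,0.016,0.02,0,0,-0.007,0.5],[0.14,0.019,0.02,0,0,-0.007,0.5],[0.14,0.022,0.02,0,0,-0.006,0.5],[0.139,0.024,0.02,0,0,-0.007,0.5]]]
[[[0.139,0.027,0.02,0,0,-0.006,0.5],[0.138,0.03,0.02,0,0,-0.007,0.5],[0.138,0.033,0.02,0,0,-0.006,0.5],[0,0,0,0,0,0,0.5],[0,0,0,0,0,0,0.5]]]
end [529.  349.9 110. ] 84.5 10
```

>>> drive_tool([
  [[0.141,0.013,0.02,0,0,-0.007,0.5],[0.141,0.016,0.02,0,0,-0.007,0.5],[0.14,0.019,0.02,0,0,-0.007,0.5],[0.14,0.022,0.02,0,0,-0.006,0.5],[0.139,0.024,0.02,0,0,-0.007,0.5]],
])

```text
t: 11.32
eef_pos: [492.4, 251.0, 122.7]
tcp_rot: [-3.139, 0.002, 1.416]
ft_force: [-0.4, -0.4, -1.2]
opening: 0.655
grip_force: 30.0
```

>>> drive_tool([
  [[0.139,0.027,0.02,0,0,-0.006,0.5],[0.138,0.03,0.02,0,0,-0.007,0.5],[0.138,0.033,0.02,0,0,-0.006,0.5],[0,0,0,0,0,0,0.5],[0,0,0,0,0,0,0.5]],
])

```text
t: 11.95
eef_pos: [528.2, 349.1, 108.2]
tcp_rot: [-3.139, 0.002, 1.475]
ft_force: [-0.2, -0.0, -0.1]
opening: 0.654
grip_force: 30.0
```

```bash
python3 -c "
from h import *
s=env.state();print(s['eef_pos'],np.degrees(s['tcp_rot'][2]),s['opening'],s['t'])
p=look('wrist',['tin_carton','tea_tin']);np.savez('w6.npz',**p);cv2.imwrite('pics/w6.png',p['color'])
"
```

```text
[528.2086409  349.144023   108.20760706] 84.52033885963492 0.6544317129157589 11.95
wrist place_of tea_tin 0.92 [528.2 349.7  83.2]
```

View pics/w6.png

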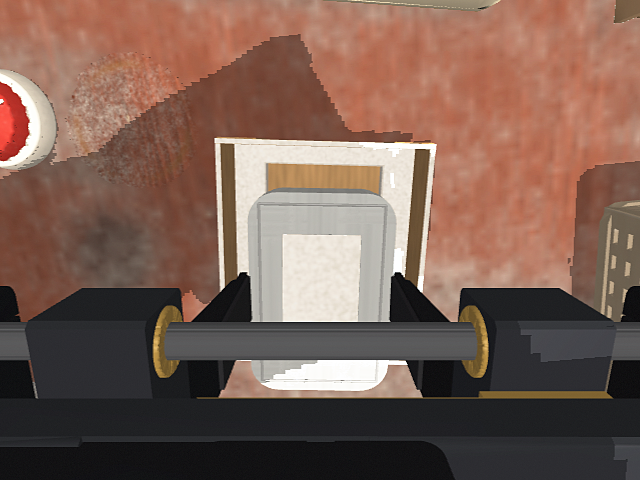

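Wrist view: tin held squarely (lid 250–395 px); carton rim top edge (217,138)–(436,143) is turned about 1.3° relative to the tool, and the far edge of the cut-out runs (267,163)–(382,166). I'll check it numerically.

```bash
python3 -c "
from h import *
p=dict(np.load('w6.npz'))
def e(a,b,z,L):
    A,B=ray(p,*a,z)[:2],ray(p,*b,z)[:2];d=B-A;th=np.arctan2(d[1],d[0]);n=np.array([-np.sin(th),np.cos(th)])
    print(np.linalg.norm(d).round(1),np.degrees(th).round(1),'centre',((A+B)/2-L*n).round(1))
e((217,138),(436,143),52,68);e((267,163),(382,166),15,53)
e((283,235),(361,235),111,0)
e((260,205),(386,205),111,0)
plan([(0,0,0,0,0)],start=(0,0,0,0))
" | head -4
```

```text
120.6 -6.7 centre [530.6 350.2]
74.7 -6.9 centre [529.9 350.3]
33.8 -5.4 centre [532.2 378.3]
53.5 -5.5 centre [533.8 391.2]
```

>>> drive_tool([
  [[0.004,0.003,0.05,0,0,0.007,0.5],[0,0,0.1,0,0,0,0.5],[0,0,0.1,0,0,0,0.5],[0,0,0.05,0,0,0,0.5],[0,0,0.02,0,0,0,0.5]],
])

```text
t: 12.72
eef_pos: [529.7, 350.6, 28.9]
tcp_rot: [-3.141, 0.001, 1.453]
ft_force: [-0.4, -0.4, -1.5]
opening: 0.658
grip_force: 30.0
```

>>> drive_tool([
  [[0,0,0,0,0,0,0.5],[0,0,0.004,0,0,0,0.5],[0,0,0,0,0,0,0.5]],
])

```text
t: 13.1
eef_pos: [530.0, 350.9, 29.1]
tcp_rot: [3.141, -0.0, 1.453]
ft_force: [0.1, 0.9, -0.6]
opening: 0.656
grip_force: 30.0
```

>>> drive_tool([
  [[0,0,0.004,0,0,0,0.5],[0,0,0,0,0,0,0.5]],
])

```text
t: 13.35
eef_pos: [529.9, 350.9, 27.9]
tcp_rot: [3.141, -0.0, 1.453]
ft_force: [0.5, -0.3, -0.1]
opening: 0.65
grip_force: 30.0
```

>>> drive_tool([
  [[0,0,0.004,0,0,0,0.5],[0,0,0,0,0,0,0.5]],
])

```text
t: 13.6
eef_pos: [530.0, 350.9, 27.7]
tcp_rot: [3.141, -0.0, 1.453]
ft_force: [-4.1, -1.4, 9.6]
opening: 0.659
grip_force: 30.0
```

>>> drive_tool([
  [[0,0,0.002,0,0,0,0.5],[0,0,0,0,0,0,0.5]],
])

```text
t: 13.85
eef_pos: [530.0, 350.9, 27.7]
tcp_rot: [3.141, -0.0, 1.453]
ft_force: [-3.3, -2.0, 14.1]
opening: 0.658
grip_force: 30.0
```

The tin is on the floor (contact at 27.7). Release and rise.

>>> drive_tool([
  [[0,0,0,0,0,0,0.8],[0,0,0,0,0,0,0.8],[0,0,0,0,0,0,0.8],[0,0,-0.05,0,0,0,0.8],[0,0,-0.15,0,0,0,0.8]],
])

```text
t: 14.48
eef_pos: [529.2, 350.4, 75.7]
tcp_rot: [-3.139, 0.002, 1.453]
ft_force: [-0.1, 0.9, 0.6]
opening: 0.799
grip_force: 0.0
```

>>> drive_tool([
  [[0,0,-0.2,0,0,0,0.8],[0,0,-0.2,0,0,0,0.8],[0,0,0,0,0,0,0.8],[0,0,0,0,0,0,0.8]],
])

```text
t: 14.98
eef_pos: [529.5, 350.7, 176.2]
tcp_rot: [3.142, 0.0, 1.453]
ft_force: [0.0, -0.2, -0.5]
opening: 0.8
grip_force: 0.0
```

```bash
python3 -c "
from h import *
s=env.state();print(s['eef_pos'],np.degrees(s['tcp_rot'][2]),s['opening'],s['t'])
p=look('wrist',['tin_carton','tea_tin']);np.savez('w7.npz',**p);cv2.imwrite('pics/w7.png',p['color'])
"
```

```text
[529.53544945 350.68066169 176.23708061] 83.2632738933061 0.8001640202975064 14.975
wrist place_of tea_tin 0.79 [531.3 352.2   2.9]
```

View pics/w7.png

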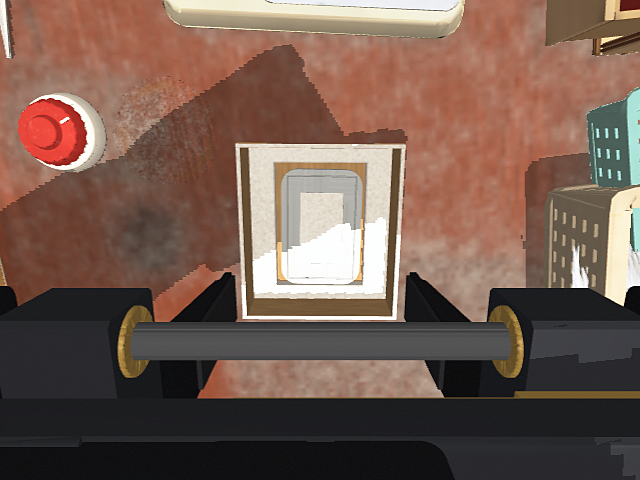

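The tin is seated in the cut-out (lid 284–362 px, cut-out 275–366 px). Now the oval biscuit.

```bash
python3 -c "
from h import *
p=dict(np.load('w7.npz'))
for a in((323,169),(323,285),(284,220),(362,220)): print(ray(p,*a,31))
plan([(539,79.5,80,82,.7,55),(539,79.5,24,82,.7,30,2)],start=(529.6,350.7,176.7,83.3))"
```

```text
[537.6 398.3  31. ]
[526.6 303.4  31. ]
[501.9 361.9  31. ]
[564.1 354.6  31. ]
[[[-0.179,0.027,0.064,0,0,0.001,0.7],[-0.179,0.028,0.065,0,0,0.001,0.7],[-0.179,0.028,0.064,0,0,0.001,0.7],[-0.178,0.029,0.065,0,0,0.001,0.7],[-0.178,0.03,0.064,0,0,0.002,0.7]]]
[[[-0.179,0.031,0.065,0,0,0.001,0.7],[0,0,0.112,0,0,0,0.7],[0,0,0.112,0,0,0,0.7],[0,0,0,0,0,0,0.7],[0,0,0,0,0,0,0.7]]]
end [539.   79.4  23.9] 82.0 10
```

>>> drive_tool([
  [[-0.179,0.027,0.064,0,0,0.001,0.7],[-0.179,0.028,0.065,0,0,0.001,0.7],[-0.179,0.028,0.064,0,0,0.001,0.7],[-0.178,0.029,0.065,0,0,0.001,0.7],[-0.178,0.03,0.064,0,0,0.002,0.7]],
])

```text
t: 15.75
eef_pos: [537.0, 123.4, 94.4]
tcp_rot: [-3.14, 0.0, 1.434]
ft_force: [-0.0, -0.1, -0.0]
opening: 0.7
grip_force: 0.0
```

>>> drive_tool([
  [[-0.179,0.031,0.065,0,0,0.001,0.7],[0,0,0,0,0,0,0.7],[0,0,0,0,0,0,0.7]],
])

```text
t: 16.12
eef_pos: [539.0, 79.7, 79.0]
tcp_rot: [-3.141, 0.0, 1.431]
ft_force: [-0.1, 0.8, 0.3]
opening: 0.701
grip_force: 0.0
```

```bash
cat > m3.py <<'E'
from h import *
def seg(p,near,z,lo=(5,80,60),hi=(30,255,255),tol=30):
    m=cv2.inRange(cv2.cvtColor(p['color'],cv2.COLOR_BGR2HSV),lo,hi);m=cv2.morphologyEx(m,cv2.MORPH_CLOSE,np.ones((5,5)))
    for c in cv2.findContours(m,0,2)[0]:
        if cv2.contourArea(c)<300: continue
        q=np.array([ray(p,*a,z)[:2] for a in c.reshape(-1,2)],np.float32);r=cv2.minAreaRect(q);e=cv2.fitEllipse(q)
        if np.hypot(*(np.array(r[0])-near))<tol: print('rect',np.round(r[0],1),np.round(r[1],1),round(r[2],1),'ell',np.round(e[0],1),np.round(e[1],1),round(e[2],1),'px',c.reshape(-1,2).min(0),c.reshape(-1,2).max(0))
E
python3 -c "
from m3 import *
s=env.state();print(s['eef_pos'],np.degrees(s['tcp_rot'][2]),s['opening'],s['t'])
p=look('wrist',['oval_biscuit']);seg(p,(539,79.5),10)
"
```

```text
[538.96746458  79.65380424  78.99958208] 81.97517479630577 0.7011557484130959 16.125
wrist place_of oval_biscuit 0.62 [542.4  77.1   3.5]
rect [539.1  78.5] [64.1 42.5] 80.7 ell [539.1  77.6] [45.3 69.6] 172.3 px [286 206] [354 305]
```

>>> drive_tool([
  [[-0.004,0,0.1,0,0,0,0.7],[0,0,0.1,0,0,0,0.7],[0,0,0.04,0,0,0,0.7],[0,0,0.01,0,0,0,0.7],[0,0,0,0,0,0,0.7]],
])

```text
t: 16.85
eef_pos: [539.2, 78.8, 17.5]
tcp_rot: [3.141, -0.0, 1.432]
ft_force: [-0.7, 0.5, 1.1]
opening: 0.699
grip_force: 0.0
```

>>> drive_tool([
  [[0,0,0.008,0,0,0,0.7],[0,0,0.008,0,0,0,0.7],[0,0,0,0,0,0,0.7]],
])

```text
t: 17.23
eef_pos: [538.9, 78.4, 12.9]
tcp_rot: [3.142, 0.0, 1.431]
ft_force: [0.3, -0.6, 0.2]
opening: 0.702
grip_force: 0.0
```

>>> drive_tool([
  [[0,0,0.004,0,0,0,0.7],[0,0,0,0,0,0,0.7]],
])

```text
t: 17.48
eef_pos: [538.9, 78.5, 11.9]
tcp_rot: [-3.142, 0.0, 1.431]
ft_force: [0.4, 0.8, 0.4]
opening: 0.698
grip_force: 0.0
```

>>> drive_tool([
  [[0,0,0.004,0,0,0,0.7],[0,0,0,0,0,0,0.7]],
])

```text
t: 17.73
eef_pos: [538.9, 78.5, 10.8]
tcp_rot: [-3.142, 0.0, 1.431]
ft_force: [0.2, 0.1, -0.0]
opening: 0.698
grip_force: 0.0
```

>>> drive_tool([
  [[0,0,0.004,0,0,0,0.7],[0,0,0,0,0,0,0.7]],
])

```text
t: 17.98
eef_pos: [538.9, 78.5, 9.8]
tcp_rot: [-3.142, 0.0, 1.431]
ft_force: [-0.7, 0.3, 0.1]
opening: 0.7
grip_force: 0.0
```

>>> drive_tool([
  [[0,0,0.004,0,0,0,0.7],[0,0,0,0,0,0,0.7]],
])

```text
t: 18.23
eef_pos: [538.9, 78.5, 8.8]
tcp_rot: [-3.141, 0.0, 1.431]
ft_force: [1.3, 0.1, 0.2]
opening: 0.7
grip_force: 0.0
```

>>> drive_tool([
  [[0,0,0.006,0,0,0,0.7],[0,0,0,0,0,0,0.7]],
])

```text
t: 18.48
eef_pos: [538.9, 78.5, 7.3]
tcp_rot: [-3.142, 0.0, 1.431]
ft_force: [-0.2, -0.2, -0.5]
opening: 0.704
grip_force: 0.0
```

>>> drive_tool([
  [[0,0,0.006,0,0,0,0.7],[0,0,0,0,0,0,0.7]],
])

```text
t: 18.73
eef_pos: [538.9, 78.5, 5.8]
tcp_rot: [-3.141, 0.0, 1.431]
ft_force: [0.5, 0.6, 0.1]
opening: 0.699
grip_force: 0.0
```

>>> drive_tool([
  [[0,0,0.006,0,0,0,0.7],[0,0,0,0,0,0,0.7]],
])

```text
t: 18.98
eef_pos: [538.9, 78.5, 4.3]
tcp_rot: [-3.142, 0.0, 1.431]
ft_force: [0.1, -0.0, -0.2]
opening: 0.701
grip_force: 0.0
```

>>> drive_tool([
  [[0,0,0.006,0,0,0,0.7],[0,0,0,0,0,0,0.7]],
])

```text
t: 19.23
eef_pos: [539.0, 78.5, 3.6]
tcp_rot: [3.141, -0.0, 1.431]
ft_force: [-1.3, -0.5, 9.7]
opening: 0.698
grip_force: 5.1
```

Tips touch the tray at reported TCP 3.7, so from here on tip height = reported TCP + 2.3. Raise 1 mm and grip.

>>> drive_tool([
  [[0,0,-0.008,0,0,0,0.7],[0,0,0,0,0,0,0.3],[0,0,0,0,0,0,0.3],[0,0,0,0,0,0,0.3],[0,0,0,0,0,0,0.3]],
])

```text
t: 19.85
eef_pos: [538.9, 78.5, 4.8]
tcp_rot: [-3.142, 0.0, 1.431]
ft_force: [0.2, -0.9, -0.2]
opening: 0.446
grip_force: 30.0
```

>>> drive_tool([
  [[0,0,0,0,0,0,0.3]],
])

```text
t: 19.98
eef_pos: [539.0, 78.5, 4.9]
tcp_rot: [3.142, 0.0, 1.431]
ft_force: [-0.0, 0.4, 0.1]
opening: 0.445
grip_force: 30.0
```

>>> drive_tool([
  [[0,0,-0.02,0,0,0,0.3],[0,0,-0.1,0,0,0,0.3],[0,0,-0.2,0,0,0,0.3],[0,0,-0.1,0,0,0,0.3],[0,0,0,0,0,0,0.3]],
])

```text
t: 20.6
eef_pos: [539.7, 78.5, 111.8]
tcp_rot: [3.138, -0.001, 1.431]
ft_force: [0.4, 0.3, 0.1]
opening: 0.444
grip_force: 30.0
```

```bash
python3 -c "
from m3 import *
s=env.state();print(s['eef_pos'],np.degrees(s['tcp_rot'][2]),s['opening'],s['t'],s['ft_force'])
p=look('wrist',['oval_biscuit']);seg(p,(539,78.5),120)
plan([(531.3,350.7,110,83.3,.3,40,2)],start=(539,78.5,109.8,82))
"
```

```text
[539.69505586  78.54072997 111.81769905] 82.00558879723317 0.4443820365648015 20.6 [0.40872607 0.26083611 0.1436368 ]
wrist place_of oval_biscuit 0.98 [544.1  75.8 108.8]
rect [541.7  90.8] [41.6 42.3] 81.9 ell [540.6  83.3] [43.2 59.2] 170.7 px [272 229] [368 321]
[[[0.153,-0.026,0,0,0,-0.001,0.3],[0.154,-0.026,0,0,0,-0.001,0.3],[0.154,-0.025,0,0,0,-0.001,0.3],[0.154,-0.024,0,0,0,-0.001,0.3],[0.153,-0.024,0,0,0,-0.001,0.3]]]
[[[0.154,-0.024,0,0,0,-0.001,0.3],[0.154,-0.023,-0.001,0,0,-0.001,0.3],[0,0,0,0,0,0,0.3],[0,0,0,0,0,0,0.3]]]
end [531.3 350.8 110. ] 83.3 9
```

>>> drive_tool([
  [[0.153,-0.026,0,0,0,-0.001,0.3],[0.154,-0.026,0,0,0,-0.001,0.3],[0.154,-0.025,0,0,0,-0.001,0.3],[0.154,-0.024,0,0,0,-0.001,0.3],[0.153,-0.024,0,0,0,-0.001,0.3]],
])

```text
t: 21.32
eef_pos: [532.8, 274.0, 108.2]
tcp_rot: [-3.139, 0.001, 1.447]
ft_force: [-0.2, -0.8, 0.8]
opening: 0.446
grip_force: 30.0
```

>>> drive_tool([
  [[0.154,-0.024,0,0,0,-0.001,0.3],[0.154,-0.023,-0.001,0,0,-0.001,0.3],[0,0,0,0,0,0,0.3],[0,0,0,0,0,0,0.3]],
])

```text
t: 21.82
eef_pos: [530.7, 350.1, 108.8]
tcp_rot: [-3.14, 0.002, 1.453]
ft_force: [0.0, 0.2, 0.1]
opening: 0.444
grip_force: 30.0
```

>>> drive_tool([
  [[0,0,0.1,0,0,0,0.3],[0,0,0.12,0,0,0,0.3],[0,0,0.06,0,0,0,0.3],[0,0,0.03,0,0,0,0.3],[0,0,0,0,0,0,0.3]],
])

```text
t: 22.45
eef_pos: [531.4, 350.5, 32.7]
tcp_rot: [-3.142, 0.0, 1.453]
ft_force: [0.1, -0.3, 0.3]
opening: 0.445
grip_force: 30.0
```

>>> drive_tool([
  [[0,0,0.006,0,0,0,0.3],[0,0,0,0,0,0,0.3]],
])

```text
t: 22.7
eef_pos: [531.4, 350.9, 31.7]
tcp_rot: [3.141, -0.0, 1.453]
ft_force: [-0.0, 0.5, 0.6]
opening: 0.446
grip_force: 30.0
```

>>> drive_tool([
  [[0,0,0.004,0,0,0,0.3],[0,0,0,0,0,0,0.3]],
])

```text
t: 22.95
eef_pos: [531.2, 350.9, 30.3]
tcp_rot: [3.141, -0.0, 1.453]
ft_force: [0.1, 0.5, -0.1]
opening: 0.446
grip_force: 30.0
```

>>> drive_tool([
  [[0,0,0.003,0,0,0,0.3],[0,0,0,0,0,0,0.3]],
])

```text
t: 23.2
eef_pos: [531.3, 350.9, 30.3]
tcp_rot: [3.141, -0.0, 1.453]
ft_force: [-2.2, -0.7, 8.6]
opening: 0.445
grip_force: 30.0
```

>>> drive_tool([
  [[0,0,0,0,0,0,0.6],[0,0,0,0,0,0,0.6],[0,0,-0.02,0,0,0,0.6],[0,0,-0.1,0,0,0,0.6],[0,0,-0.2,0,0,0,0.6]],
])

```text
t: 23.82
eef_pos: [530.4, 350.3, 108.8]
tcp_rot: [-3.139, 0.002, 1.453]
ft_force: [0.6, 0.3, 0.9]
opening: 0.596
grip_force: 0.0
```

>>> drive_tool([
  [[0,0,-0.2,0,0,0,0.6],[0,0,-0.08,0,0,0,0.6],[0,0,0,0,0,0,0.6],[0,0,0,0,0,0,0.6]],
])

```text
t: 24.32
eef_pos: [530.8, 350.6, 178.2]
tcp_rot: [-3.14, 0.001, 1.453]
ft_force: [-1.4, -0.4, -1.0]
opening: 0.597
grip_force: 0.0
```

```bash
python3 -c "
from m3 import *
s=env.state();print(s['eef_pos'],np.degrees(s['tcp_rot'][2]),s['opening'],s['t'],s['ft_force'])
p=look('wrist',['oval_biscuit','tea_tin']);seg(p,(531,351),37);cv2.imwrite('pics/w8.png',p['color'])
plan([(540.3,-118.8,80,102,.7,55,2)],start=(531.3,350.9,180,83.3))
"
```

```text
[530.76939274 350.57018737 178.23840374] 83.26276088159467 0.5970709160963444 24.325 [-1.42316615 -0.41730155 -0.98443985]
wrist place_of oval_biscuit 0.8 [533.7 353.8  28.4]
rect [531.2 351.8] [63.7 42.3] 83.9 ell [531.6 350.4] [44.5 68.9] 174.0 px [294 189] [347 267]
rect [530.3 356.9] [95.1 69.1] 82.7 ell [529.  350.9] [ 76.8 122.6] 173.9 px [274 162] [363 280]
rect [517.  368.8] [296.6 497.9] 83.3 ell [480.3 397.5] [251.8 531.4] 92.6 px [0 0] [639 377]
[[[-0.207,0.028,0.044,0,0,-0.012,0.7],[-0.208,0.021,0.044,0,0,-0.011,0.7],[-0.208,0.013,0.045,0,0,-0.012,0.7],[-0.209,0.005,0.044,0,0,-0.011,0.7],[-0.209,-0.002,0.045,0,0,-0.012,0.7]]]
[[[-0.208,-0.009,0.044,0,0,-0.011,0.7],[-0.208,-0.017,0.045,0,0,-0.012,0.7],[-0.207,-0.024,0.044,0,0,-0.011,0.7],[-0.207,-0.032,0.045,0,0,-0.012,0.7],[0,0,0,0,0,0,0.7]]]
[[[0,0,0,0,0,0,0.7]]]
end [ 540.3 -118.8   80. ] 102.0 11
```

The biscuit lies centred on the tin (531,351). Next the sachet.

>>> drive_tool([
  [[-0.207,0.028,0.044,0,0,-0.012,0.7],[-0.208,0.021,0.044,0,0,-0.011,0.7],[-0.208,0.013,0.045,0,0,-0.012,0.7],[-0.209,0.005,0.044,0,0,-0.011,0.7],[-0.209,-0.002,0.045,0,0,-0.012,0.7]],
])

```text
t: 25.1
eef_pos: [535.5, 88.1, 123.0]
tcp_rot: [-3.141, 0.0, 1.637]
ft_force: [1.8, 0.3, 0.7]
opening: 0.705
grip_force: 0.0
```

>>> drive_tool([
  [[-0.208,-0.009,0.044,0,0,-0.011,0.7],[-0.208,-0.017,0.045,0,0,-0.012,0.7],[-0.207,-0.024,0.044,0,0,-0.011,0.7],[-0.207,-0.032,0.045,0,0,-0.012,0.7],[0,0,0,0,0,0,0.6]],
])

```text
t: 25.72
eef_pos: [539.4, -121.8, 77.9]
tcp_rot: [-3.14, -0.001, 1.776]
ft_force: [0.3, -0.0, -0.3]
opening: 0.638
grip_force: 0.0
```

>>> drive_tool([
  [[0,0,0,0,0,0,0.6]],
])

```text
t: 25.85
eef_pos: [539.6, -118.6, 79.0]
tcp_rot: [-3.141, -0.001, 1.779]
ft_force: [0.9, 0.5, -0.2]
opening: 0.607
grip_force: 0.0
```

```bash
python3 -c "
from m3 import *
s=env.state();print(s['eef_pos'],np.degrees(s['tcp_rot'][2]),s['opening'],s['t'],s['ft_force'])
p=look('wrist',['drying_sachet']);seg(p,(540,-119),10,(95,0,200),(125,60,255));np.savez('w9.npz',**p)
u,v=proj(p,(540.3,-118.8,12)).astype(int);print(u,v)
cv2.imwrite('pics/w9.png',cv2.resize(p['color'][v-70:v+50,u-80:u+80],(640,480)))
"
```

```text
[ 539.57470365 -118.5649196    78.9538063 ] 101.93316864735625 0.6072055347006619 25.85 [ 0.93140902  0.47373652 -0.1520683 ]
320 256
```

View pics/w9.png

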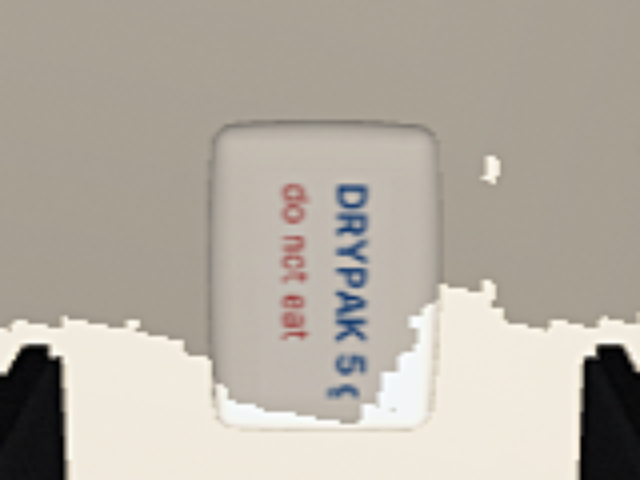

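The sachet is squarely between the fingers, its centre at about (321,255) px as predicted. Descend and grip.

>>> drive_tool([
  [[0,0,0.1,0,0,0,0.6],[0,0,0.12,0,0,0,0.6],[0,0,0.05,0,0,0,0.6],[0,0,0.02,0,0,0,0.6],[0,0,0,0,0,0,0.6]],
])

```text
t: 26.58
eef_pos: [540.2, -118.7, 7.3]
tcp_rot: [3.141, 0.0, 1.78]
ft_force: [-0.4, 0.7, 0.9]
opening: 0.601
grip_force: 0.0
```

>>> drive_tool([
  [[0,0,0,0,0,0,0.6]],
])

```text
t: 26.7
eef_pos: [540.3, -119.0, 7.7]
tcp_rot: [3.141, 0.001, 1.78]
ft_force: [-0.2, -0.6, -0.1]
opening: 0.6
grip_force: 0.0
```

>>> drive_tool([
  [[0,0,0.011,0,0,0,0.6],[0,0,0,0,0,0,0.2],[0,0,0,0,0,0,0.2],[0,0,0,0,0,0,0.2],[0,0,0,0,0,0,0.2]],
])

```text
t: 27.32
eef_pos: [539.9, -119.0, 4.2]
tcp_rot: [3.142, 0.0, 1.78]
ft_force: [-0.5, -0.3, 1.1]
opening: 0.372
grip_force: 30.0
```

>>> drive_tool([
  [[0,0,0,0,0,0,0.2]],
])

```text
t: 27.45
eef_pos: [539.9, -119.0, 4.2]
tcp_rot: [3.142, 0.0, 1.78]
ft_force: [-1.1, -0.5, 1.4]
opening: 0.378
grip_force: 30.0
```

>>> drive_tool([
  [[0,0,-0.02,0,0,0,0.2],[0,0,-0.1,0,0,0,0.2],[0,0,-0.2,0,0,0,0.2],[0,0,-0.1,0,0,0,0.2],[0,0,0,0,0,0,0.2]],
])

```text
t: 28.08
eef_pos: [540.7, -119.1, 111.1]
tcp_rot: [3.138, 0.002, 1.78]
ft_force: [0.7, -0.3, -0.8]
opening: 0.377
grip_force: 30.0
```

```bash
python3 -c "
from m3 import *
s=env.state();print(s['eef_pos'],np.degrees(s['tcp_rot'][2]),s['opening'],s['t'],s['ft_force'])
p=look('wrist',['drying_sachet']);
plan([(531.2,351,110,83.6,.2,50,3)],start=(540.3,-119,109.8,102))
"
```

```text
[ 540.65049683 -119.085788    111.06082963] 101.98610079777028 0.3766544227598161 28.075 [ 0.71449991 -0.32355662 -0.81284234]
wrist place_of drying_sachet 0.56 [ 542.6 -114.6  107.3]
[[[0.185,0.036,0,0,0,0.01,0.2],[0.186,0.03,0,0,0,0.01,0.2],[0.186,0.024,0,0,0,0.01,0.2],[0.187,0.018,0,0,0,0.01,0.2],[0.188,0.012,0,0,0,0.01,0.2]]]
[[[0.188,0.006,0,0,0,0.01,0.2],[0.188,0,0,0,0,0.011,0.2],[0.188,-0.006,0,0,0,0.01,0.2],[0.187,-0.012,0,0,0,0.011,0.2],[0.187,-0.019,-0.001,0,0,0.01,0.2]]]
[[[0,0,0,0,0,0,0.2],[0,0,0,0,0,0,0.2],[0,0,0,0,0,0,0.2]]]
end [531.2 351.  110. ] 83.6 13
```

>>> drive_tool([
  [[0.185,0.036,0,0,0,0.01,0.2],[0.186,0.03,0,0,0,0.01,0.2],[0.186,0.024,0,0,0,0.01,0.2],[0.187,0.018,0,0,0,0.01,0.2],[0.188,0.012,0,0,0,0.01,0.2]],
])

```text
t: 28.8
eef_pos: [534.9, 117.7, 107.7]
tcp_rot: [-3.139, 0.0, 1.622]
ft_force: [0.5, -0.8, 0.3]
opening: 0.377
grip_force: 30.0
```

>>> drive_tool([
  [[0.188,0.006,0,0,0,0.01,0.2],[0.188,0,0,0,0,0.011,0.2],[0.188,-0.006,0,0,0,0.01,0.2],[0.187,-0.012,0,0,0,0.011,0.2],[0.187,-0.019,-0.001,0,0,0.01,0.2]],
])

```text
t: 29.42
eef_pos: [530.2, 352.4, 107.6]
tcp_rot: [-3.139, 0.002, 1.458]
ft_force: [0.4, -0.7, -0.4]
opening: 0.378
grip_force: 30.0
```

>>> drive_tool([
  [[0,0,0,0,0,0,0.2],[0,0,0,0,0,0,0.2]],
])

```text
t: 29.68
eef_pos: [530.4, 350.5, 108.0]
tcp_rot: [-3.14, 0.002, 1.46]
ft_force: [-0.6, -0.4, -0.2]
opening: 0.381
grip_force: 30.0
```

>>> drive_tool([
  [[0,0,0.1,0,0,0,0.2],[0,0,0.1,0,0,0,0.2],[0,0,0.05,0,0,0,0.2],[0,0,0.015,0,0,0,0.2],[0,0,0,0,0,0,0.2]],
])

```text
t: 30.3
eef_pos: [531.3, 350.8, 43.5]
tcp_rot: [3.141, -0.0, 1.459]
ft_force: [0.6, 0.2, 0.2]
opening: 0.379
grip_force: 30.0
```

>>> drive_tool([
  [[0,0,0,0,0,0,0.2]],
])

```text
t: 30.42
eef_pos: [531.3, 351.2, 43.9]
tcp_rot: [3.141, -0.001, 1.459]
ft_force: [0.5, 0.4, -0.6]
opening: 0.377
grip_force: 30.0
```

>>> drive_tool([
  [[0,0,0.01,0,0,0,0.2],[0,0,0,0,0,0,0.2]],
])

```text
t: 30.68
eef_pos: [530.9, 351.1, 40.7]
tcp_rot: [3.142, 0.0, 1.46]
ft_force: [-0.2, -0.4, -0.7]
opening: 0.377
grip_force: 30.0
```

>>> drive_tool([
  [[0,0,0.004,0,0,0,0.2],[0,0,0,0,0,0,0.2]],
])

```text
t: 30.92
eef_pos: [531.0, 351.1, 39.9]
tcp_rot: [3.141, -0.0, 1.46]
ft_force: [-0.7, -0.8, 3.8]
opening: 0.378
grip_force: 30.0
```

>>> drive_tool([
  [[0,0,0,0,0,0,0.5],[0,0,0,0,0,0,0.5],[0,0,-0.02,0,0,0,0.5],[0,0,-0.1,0,0,0,0.5],[0,0,-0.2,0,0,0,0.5]],
])

```text
t: 31.55
eef_pos: [530.2, 350.6, 119.1]
tcp_rot: [-3.139, 0.002, 1.459]
ft_force: [0.2, 0.1, 0.4]
opening: 0.5
grip_force: 0.0
```

>>> drive_tool([
  [[0,0,-0.2,0,0,0,0.7],[0,0,-0.04,0,0,0,0.7],[0,0,0,0,0,0,0.7],[0,0,0,0,0,0,0.7]],
])

```text
t: 32.05
eef_pos: [530.4, 350.8, 178.0]
tcp_rot: [-3.14, 0.001, 1.459]
ft_force: [0.6, 0.0, -0.5]
opening: 0.695
grip_force: 0.0
```

```bash
python3 -c "
from m3 import *
s=env.state();print(s['eef_pos'],np.degrees(s['tcp_rot'][2]),s['opening'],s['t'])
p=look('wrist',['drying_sachet','oval_biscuit','tea_tin']);seg(p,(531,351),37)
for a in ('top','side'): look(a,['drying_sachet'])
plan([(432,-112.5,130,75,.95,55,2)],start=(531.2,351,179.7,83.6))
"
```

```text
[530.40122525 350.76082656 178.03118824] 83.62165677989563 0.6949298529276796 32.05
wrist place_of drying_sachet 0.74 [533.3 354.9  37.5]
rect [516.4 368.8] [296.5 497.9] 83.6 ell [475.6 396.7] [258.3 536.3] 92.4 px [0 0] [639 377]
top place_of drying_sachet 0.91 [532.7 352.7  39. ]
top place_of drying_sachet 0.48 [487.9 -18.2   5.7]
side place_of drying_sachet 0.53 [532.6 350.7  39.2]
[[[-0.21,-0.021,0.022,0,0,0.005,0.95],[-0.21,-0.018,0.022,0,0,0.005,0.95],[-0.21,-0.014,0.022,0,0,0.005,0.95],[-0.21,-0.011,0.022,0,0,0.005,0.95],[-0.211,-0.008,0.022,0,0,0.006,0.95]]]
[[[-0.211,-0.004,0.022,0,0,0.005,0.95],[-0.21,0,0.022,0,0,0.006,0.95],[-0.211,0.004,0.022,0,0,0.005,0.95],[-0.21,0.007,0.023,0,0,0.006,0.95],[0,0,0,0,0,0,0.95]]]
[[[0,0,0,0,0,0,0.95]]]
end [ 432.  -112.5  130. ] 75.0 11
```

The stack is done. Now the jar.

>>> drive_tool([
  [[-0.21,-0.021,0.022,0,0,0.005,0.95],[-0.21,-0.018,0.022,0,0,0.005,0.95],[-0.21,-0.014,0.022,0,0,0.005,0.95],[-0.21,-0.011,0.022,0,0,0.005,0.95],[-0.211,-0.008,0.022,0,0,0.006,0.95]],
])

```text
t: 33.08
eef_pos: [475.3, 92.0, 152.2]
tcp_rot: [3.141, -0.0, 1.378]
ft_force: [1.1, -0.7, -0.6]
opening: 0.949
grip_force: 0.0
```

>>> drive_tool([
  [[-0.211,-0.004,0.022,0,0,0.005,0.95],[-0.21,0,0.022,0,0,0.006,0.95],[-0.211,0.004,0.022,0,0,0.005,0.95],[-0.21,0.007,0.023,0,0,0.006,0.95],[0,0,0,0,0,0,0.95]],
])

```text
t: 33.7
eef_pos: [431.4, -115.1, 129.7]
tcp_rot: [3.142, 0.0, 1.304]
ft_force: [0.8, -0.2, -0.5]
opening: 0.95
grip_force: 0.0
```

>>> drive_tool([
  [[0,0,0,0,0,0,0.95]],
])

```text
t: 33.83
eef_pos: [432.0, -112.3, 130.0]
tcp_rot: [3.142, -0.0, 1.308]
ft_force: [0.2, -0.7, -1.0]
opening: 0.955
grip_force: 0.0
```

```bash
python3 -c "
from m3 import *
s=env.state();print(s['eef_pos'],np.degrees(s['tcp_rot'][2]),s['opening'],s['t'])
p=look('wrist',['honey_jar']);look('top',['honey_jar']);np.savez('w10.npz',**p)
print(proj(p,(432,-112.5,68)))
g=cv2.medianBlur(cv2.cvtColor(p['color'],cv2.COLOR_BGR2GRAY),3)
for c in cv2.HoughCircles(g,cv2.HOUGH_GRADIENT,1,20,param1=100,param2=20,minRadius=40,maxRadius=75)[0][:4]: print(c,ray(p,c[0],c[1],68))
"
```

```text
[ 431.96324791 -112.27207152  130.00442813] 74.95059873133582 0.9552029510613032 33.825
wrist place_of honey_jar 0.79 [ 429.3 -107.5    4.2]
[319.94150705 258.8488279 ]
[321.5 254.5  42.9] [ 433.6 -110.1   68. ]
[502.5 348.5  57.4] [ 529.7 -200.8   68. ]
[521.5 226.5  49.2] [ 552.9 -124.2   68. ]
[296.5 254.5  67.8] [ 419.  -106.2   68. ]
```

>>> drive_tool([
  [[0.006,0,0.1,0,0,0,0.95],[0,0,0.12,0,0,0,0.95],[0,0,0.08,0,0,0,0.95],[0,0,0.036,0,0,0,0.95],[0,0,0,0,0,0,0.95]],
])

```text
t: 34.65
eef_pos: [432.4, -110.6, 45.8]
tcp_rot: [-3.141, -0.0, 1.31]
ft_force: [-0.3, -0.5, 0.5]
opening: 0.947
grip_force: 0.0
```

>>> drive_tool([
  [[0,0,0,0,0,0,0.4],[0,0,0,0,0,0,0.4],[0,0,0,0,0,0,0.4],[0,0,0,0,0,0,0.4],[0,0,0,0,0,0,0.4]],
])

```text
t: 35.28
eef_pos: [432.5, -111.1, 46.1]
tcp_rot: [3.141, 0.0, 1.309]
ft_force: [-0.4, -0.1, 2.4]
opening: 0.55
grip_force: 30.0
```

>>> drive_tool([
  [[0,0,0,0,0,0,0.4]],
])

```text
t: 35.4
eef_pos: [432.5, -111.1, 46.1]
tcp_rot: [3.141, 0.0, 1.309]
ft_force: [1.3, 0.5, 3.2]
opening: 0.548
grip_force: 30.0
```

>>> drive_tool([
  [[0,0,-0.03,0,0,0,0.4],[0,0,-0.12,0,0,0,0.4],[0,0,-0.15,0,0,0,0.4],[0,0,0,0,0,0,0.4],[0,0,0,0,0,0,0.4]],
])

```text
t: 36.02
eef_pos: [431.9, -110.8, 120.5]
tcp_rot: [-3.141, -0.0, 1.309]
ft_force: [0.2, -0.3, -1.7]
opening: 0.55
grip_force: 30.0
```

```bash
python3 -c "
from m3 import *
s=env.state();print(s['eef_pos'],np.degrees(s['tcp_rot'][2]),s['opening'],s['t'])
look('wrist',['honey_jar']);look('side',['honey_jar'])
plan([(521,-309.4,121,87,.4,40,2)],start=(432.5,-111.1,121,75))
"
```

```text
[ 431.90836073 -110.8354549   120.51956983] 74.98344332187423 0.5495294177746073 36.025
wrist place_of honey_jar 0.83 [ 431.1 -111.5   80.7]
side place_of honey_jar 0.85 [ 430.6 -115.3   78.7]
side place_of honey_jar 0.43 [534.7 350.   29.4]
[[[-0.112,0.091,0,0,0,-0.011,0.4],[-0.116,0.087,0,0,0,-0.011,0.4],[-0.118,0.083,0,0,0,-0.011,0.4],[-0.121,0.079,0,0,0,-0.011,0.4],[-0.124,0.075,0,0,0,-0.011,0.4]]]
[[[-0.127,0.071,0,0,0,-0.012,0.4],[0,0,0,0,0,0,0.4],[0,0,0,0,0,0,0.4]]]
end [ 521.  -309.4  121. ] 87.1 8
```

>>> drive_tool([
  [[-0.112,0.091,0,0,0,-0.011,0.4],[-0.116,0.087,0,0,0,-0.011,0.4],[-0.118,0.083,0,0,0,-0.011,0.4],[-0.121,0.079,0,0,0,-0.011,0.4],[-0.124,0.075,0,0,0,-0.011,0.4]],
])

```text
t: 36.85
eef_pos: [506.0, -277.1, 120.0]
tcp_rot: [-3.14, -0.001, 1.483]
ft_force: [0.7, -0.0, -2.1]
opening: 0.548
grip_force: 30.0
```

>>> drive_tool([
  [[-0.127,0.071,0,0,0,-0.012,0.4],[0,0,0,0,0,0,0.4],[0,0,0,0,0,0,0.4],[0,0,0,0,0,0,0.4]],
])

```text
t: 37.35
eef_pos: [520.4, -308.4, 120.7]
tcp_rot: [-3.141, -0.0, 1.52]
ft_force: [-0.2, 0.3, -1.8]
opening: 0.549
grip_force: 30.0
```

```bash
python3 -c "
from m3 import *
s=env.state();print(s['eef_pos'],np.degrees(s['tcp_rot'][2]),s['opening'],s['t'])
p=look('wrist',['honey_jar','jar_carton']);look('top',['honey_jar','jar_carton']);np.savez('w11.npz',**p);cv2.imwrite('pics/w11.png',p['color'])
"
```

```text
[ 520.38485688 -308.40577619  120.71879809] 87.06262005069986 0.5491256949940992 37.35
wrist place_of honey_jar 0.88 [ 517.2 -307.6   79. ]
top place_of honey_jar 0.66 [ 520.9 -304.4   76. ]
top place_of jar_carton 0.73 [ 520.9 -344.9   -4. ]
```

View pics/w11.png

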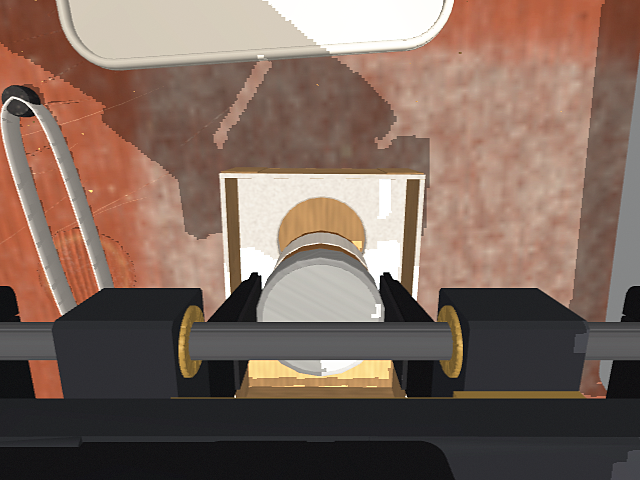

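Wrist view: jar above the hole, hole's far edge at (322,197), sides at 278 and 366; rim (220,173)–(424,174), aligned with the tool.

```bash
python3 -c "
from h import *
p=dict(np.load('w11.npz'))
A,B=ray(p,220,173,52),ray(p,424,174,52);th=np.arctan2(*(B-A)[1::-1]);n=np.array([-np.sin(th),np.cos(th)]);print(np.degrees(th),'carton',((A+B)/2)[:2]-89*n,'hole',((A+B)/2)[:2]-51*n)
print('hole',ray(p,322,197,15)[:2]-32*n, ray(p,278,242,15),ray(p,366,242,15))
"
```

```text
-3.1772010288958956 carton [ 519.41724585 -346.91319787] hole [ 521.5233656  -308.97160777]
hole [ 521.72642547 -308.85081272] [ 490.6 -307.4   15. ] [ 553.3 -310.5   15. ]
```

>>> drive_tool([
  [[0,0.003,0.08,0,0,0,0.4],[0,0,0.1,0,0,0,0.4],[0,0,0.08,0,0,0,0.4],[0,0,0.036,0,0,0,0.4],[0,0,0,0,0,0,0.4]],
])

```text
t: 38.28
eef_pos: [521.5, -309.3, 46.8]
tcp_rot: [-3.141, -0.0, 1.519]
ft_force: [-0.5, -0.6, -1.6]
opening: 0.547
grip_force: 30.0
```

>>> drive_tool([
  [[0,0,0.004,0,0,0,0.4],[0,0,0,0,0,0,0.4]],
])

```text
t: 38.52
eef_pos: [521.7, -309.5, 46.6]
tcp_rot: [3.141, 0.001, 1.519]
ft_force: [0.4, 0.2, -1.7]
opening: 0.551
grip_force: 30.0
```

>>> drive_tool([
  [[0,0,0.004,0,0,0,0.4],[0,0,0,0,0,0,0.4]],
])

```text
t: 38.78
eef_pos: [521.5, -309.3, 45.1]
tcp_rot: [3.141, 0.0, 1.519]
ft_force: [0.5, -0.0, -2.1]
opening: 0.55
grip_force: 30.0
```

>>> drive_tool([
  [[0,0,0.006,0,0,0,0.4],[0,0,0,0,0,0,0.4]],
])

```text
t: 39.02
eef_pos: [521.6, -309.4, 43.6]
tcp_rot: [3.141, 0.0, 1.519]
ft_force: [-0.9, 1.4, 1.2]
opening: 0.55
grip_force: 30.0
```

>>> drive_tool([
  [[0,0,0.004,0,0,0,0.4],[0,0,0,0,0,0,0.4]],
])

```text
t: 39.28
eef_pos: [521.7, -309.5, 43.5]
tcp_rot: [3.141, 0.001, 1.519]
ft_force: [-2.8, 1.9, 11.2]
opening: 0.552
grip_force: 30.0
```

The jar is on the floor in the hole. Release, rise, and go to the round biscuit.

>>> drive_tool([
  [[0,0,0,0,0,0,0.72],[0,0,0,0,0,0,0.72],[0,0,0,0,0,0,0.72],[0,0,-0.05,0,0,0,0.72],[0,0,-0.2,0,0,0,0.72]],
])

```text
t: 39.9
eef_pos: [520.6, -308.7, 104.1]
tcp_rot: [-3.138, -0.003, 1.519]
ft_force: [0.5, -0.1, 1.3]
opening: 0.718
grip_force: 0.0
```

>>> drive_tool([
  [[0,0,-0.2,0,0,0,0.72],[0,0,0,0,0,0,0.72],[0,0,0,0,0,0,0.72]],
])

```text
t: 40.28
eef_pos: [521.2, -309.1, 154.9]
tcp_rot: [-3.142, 0.0, 1.519]
ft_force: [-0.8, 0.2, -0.9]
opening: 0.719
grip_force: 0.0
```

```bash
python3 -c "
from m3 import *
s=env.state();print(s['eef_pos'],np.degrees(s['tcp_rot'][2]),s['opening'],s['t'])
look('wrist',['honey_jar','jar_carton']);look('side',['honey_jar','round_biscuit'])
plan([(489.5,-19.5,80,87,.75,55,3)],start=(521.7,-309.5,155.5,87))
"
```

```text
[ 521.22469843 -309.12714343  154.94196862] 87.04205195468992 0.7186716516754479 40.275
wrist place_of honey_jar 0.81 [ 519.7 -309.7    1.4]
side place_of honey_jar 0.68 [ 5.212e+02 -3.159e+02  2.000e-01]
side place_of round_biscuit 0.59 [489.9 -23.5   5.7]
[[[0.192,-0.032,0.05,0,0,0,0.75],[0.192,-0.031,0.05,0,0,0,0.75],[0.192,-0.032,0.05,0,0,0,0.75],[0.192,-0.031,0.051,0,0,0,0.75],[0.192,-0.032,0.05,0,0,0,0.75]]]
[[[0.192,-0.031,0.051,0,0,0,0.75],[0,0,0,0,0,0,0.75],[0,0,0,0,0,0,0.75],[0,0,0,0,0,0,0.75]]]
end [489.6 -19.4  80. ] 87.0 9
```

>>> drive_tool([
  [[0.192,-0.032,0.05,0,0,0,0.75],[0.192,-0.031,0.05,0,0,0,0.75],[0.192,-0.032,0.05,0,0,0,0.75],[0.192,-0.031,0.051,0,0,0,0.75],[0.192,-0.032,0.05,0,0,0,0.75]],
])

```text
t: 41.2
eef_pos: [494.1, -66.2, 91.6]
tcp_rot: [-3.141, 0.0, 1.519]
ft_force: [0.8, 0.3, 0.3]
opening: 0.747
grip_force: 0.0
```

>>> drive_tool([
  [[0.192,-0.031,0.051,0,0,0,0.75],[0,0,0,0,0,0,0.75],[0,0,0,0,0,0,0.75],[0,0,0,0,0,0,0.75]],
])

```text
t: 41.7
eef_pos: [489.5, -20.3, 79.6]
tcp_rot: [3.141, 0.0, 1.518]
ft_force: [0.4, -0.7, -0.3]
opening: 0.751
grip_force: 0.0
```

```bash
python3 -c "
from m3 import *
s=env.state();print(s['eef_pos'],np.degrees(s['tcp_rot'][2]),s['opening'],s['t'])
p=look('wrist',['round_biscuit']);seg(p,(489.5,-19.5),10)
"
```

```text
[489.54101115 -20.26608032  79.57785545] 86.9743686583033 0.7511036491697995 41.7
wrist place_of round_biscuit 0.65 [486.9 -15.2   5.2]
rect [488.9 -20.9] [52.  50.7] 87.0 ell [489.7 -21. ] [50.7 52.1] 176.5 px [278 215] [359 295]
```

>>> drive_tool([
  [[-0.003,0,0.1,0,0,0,0.75],[0,0,0.12,0,0,0,0.75],[0,0,0.05,0,0,0,0.75],[0,0,0.02,0,0,0,0.75],[0,0,0,0,0,0,0.75]],
])

```text
t: 42.42
eef_pos: [489.3, -20.2, 7.2]
tcp_rot: [3.141, 0.0, 1.519]
ft_force: [0.3, -0.5, -0.3]
opening: 0.746
grip_force: 0.0
```

>>> drive_tool([
  [[0,0,0,0,0,0,0.75]],
])

```text
t: 42.55
eef_pos: [489.5, -20.1, 7.6]
tcp_rot: [3.14, 0.0, 1.519]
ft_force: [0.3, 0.4, -0.3]
opening: 0.749
grip_force: 0.0
```

>>> drive_tool([
  [[0,0,0.011,0,0,0,0.75],[0,0,0,0,0,0,0.4],[0,0,0,0,0,0,0.4],[0,0,0,0,0,0,0.4],[0,0,0,0,0,0,0.4]],
])

```text
t: 43.18
eef_pos: [489.2, -20.1, 4.2]
tcp_rot: [3.141, 0.0, 1.519]
ft_force: [-0.2, 0.7, 0.2]
opening: 0.528
grip_force: 30.0
```

>>> drive_tool([
  [[0,0,-0.02,0,0,0,0.4],[0,0,-0.1,0,0,0,0.4],[0,0,-0.2,0,0,0,0.4],[0,0,-0.2,0,0,0,0.4],[0,0,0,0,0,0,0.4]],
])

```text
t: 43.8
eef_pos: [490.4, -20.2, 137.5]
tcp_rot: [3.135, 0.001, 1.519]
ft_force: [0.4, 0.0, 0.8]
opening: 0.532
grip_force: 30.0
```

```bash
python3 -c "
from m3 import *
s=env.state();print(s['eef_pos'],np.degrees(s['tcp_rot'][2]),s['opening'],s['t'],s['grip_force'])
look('wrist',['round_biscuit'])
plan([(516.8,-395,134.5,87,.4,45,3)],start=(489.5,-20.2,134.5,87))
"
```

```text
[490.43218935 -20.20573177 137.49303538] 87.05163074561416 0.5315066083871878 43.8 29.999982457375154
wrist place_of round_biscuit 0.57 [486.1 -17.2 139.3]
[[[-0.166,0.021,0,0,0,0,0.4],[-0.166,0.021,0,0,0,0,0.4],[-0.166,0.021,0,0,0,0,0.4],[-0.166,0.021,0,0,0,0,0.4],[-0.165,0.021,0,0,0,0,0.4]]]
[[[-0.166,0.021,0,0,0,0,0.4],[-0.165,0.021,0,0,0,0,0.4],[-0.166,0.02,0,0,0,0,0.4],[-0.165,0.021,0,0,0,0,0.4],[0,0,0,0,0,0,0.4]]]
[[[0,0,0,0,0,0,0.4],[0,0,0,0,0,0,0.4]]]
end [ 516.9 -394.9  134.5] 87.0 12
```

>>> drive_tool([
  [[-0.166,0.021,0,0,0,0,0.4],[-0.166,0.021,0,0,0,0,0.4],[-0.166,0.021,0,0,0,0,0.4],[-0.166,0.021,0,0,0,0,0.4],[-0.165,0.021,0,0,0,0,0.4]],
])

```text
t: 44.52
eef_pos: [504.0, -229.5, 132.4]
tcp_rot: [-3.139, -0.001, 1.519]
ft_force: [0.3, 0.3, 0.5]
opening: 0.532
grip_force: 30.0
```

>>> drive_tool([
  [[-0.166,0.021,0,0,0,0,0.4],[-0.165,0.021,0,0,0,0,0.4],[-0.166,0.02,0,0,0,0,0.4],[-0.165,0.021,0,0,0,0,0.4],[0,0,0,0,0,0,0.4]],
])

```text
t: 45.15
eef_pos: [516.0, -396.7, 131.7]
tcp_rot: [-3.14, -0.001, 1.517]
ft_force: [-0.2, 1.5, 0.3]
opening: 0.53
grip_force: 30.0
```

>>> drive_tool([
  [[0,0,0,0,0,0,0.4],[0,0,0,0,0,0,0.4]],
])

```text
t: 45.4
eef_pos: [516.8, -393.5, 133.7]
tcp_rot: [-3.141, -0.001, 1.52]
ft_force: [0.4, 0.6, 0.8]
opening: 0.535
grip_force: 30.0
```

>>> drive_tool([
  [[0,0,0.12,0,0,0,0.4],[0,0,0.15,0,0,0,0.4],[0,0,0.15,0,0,0,0.4],[0,0,0.06,0,0,0,0.4],[0,0,0.02,0,0,0,0.4]],
])

```text
t: 46.02
eef_pos: [517.0, -394.3, 9.0]
tcp_rot: [-3.141, -0.0, 1.52]
ft_force: [0.4, 0.3, -0.1]
opening: 0.533
grip_force: 30.0
```

>>> drive_tool([
  [[0,0,0,0,0,0,0.4],[0,0,0,0,0,0,0.4]],
])

```text
t: 46.28
eef_pos: [517.3, -395.1, 10.5]
tcp_rot: [3.14, 0.001, 1.519]
ft_force: [0.1, -1.0, 0.1]
opening: 0.531
grip_force: 30.0
```

Commanded height is about 9.7; go down about 7 mm more.

>>> drive_tool([
  [[0,0,0.016,0,0,0,0.4],[0,0,0.01,0,0,0,0.4],[0,0,0,0,0,0,0.4]],
])

```text
t: 46.65
eef_pos: [516.8, -394.7, 2.5]
tcp_rot: [-3.141, -0.0, 1.519]
ft_force: [-0.9, 0.8, -0.6]
opening: 0.531
grip_force: 30.0
```

>>> drive_tool([
  [[0,0,0.005,0,0,0,0.4],[0,0,0,0,0,0,0.4]],
])

```text
t: 46.9
eef_pos: [516.9, -394.8, 1.7]
tcp_rot: [3.141, 0.0, 1.519]
ft_force: [-0.3, 0.7, 3.1]
opening: 0.535
grip_force: 30.0
```

Contact with the floor. Release and withdraw.

>>> drive_tool([
  [[0,0,0,0,0,0,0.66],[0,0,0,0,0,0,0.66],[0,0,-0.02,0,0,0,0.66],[0,0,-0.1,0,0,0,0.66],[0,0,-0.2,0,0,0,0.66]],
])

```text
t: 47.52
eef_pos: [516.1, -394.1, 80.9]
tcp_rot: [-3.139, -0.002, 1.519]
ft_force: [0.5, -0.1, 0.2]
opening: 0.655
grip_force: 0.0
```

>>> drive_tool([
  [[0,0,-0.2,0,0,0,0.66],[0,0,-0.2,0,0,0,0.66],[0,0,-0.1,0,0,0,0.66],[0,0,0,0,0,0,0.66],[0,0,0,0,0,0,0.66]],
])

```text
t: 48.15
eef_pos: [516.4, -394.4, 205.3]
tcp_rot: [-3.14, -0.001, 1.519]
ft_force: [-0.0, -0.1, 0.1]
opening: 0.66
grip_force: 0.0
```

```bash
python3 -c "
from m3 import *
s=env.state();print(s['eef_pos'],s['opening'],s['t'])
p=look('wrist',['round_biscuit','honey_jar','jar_carton']);seg(p,(517,-395),8)
for c in('top','side'): p=look(c,names[:5]+names[8:])
"
```

```text
[ 516.43910076 -394.3662638   205.25973073] 0.6597043521982382 48.15
wrist place_of round_biscuit 0.64 [ 510.9 -394.7    6.6]
wrist place_of honey_jar 0.94 [ 519.8 -307.8    3.3]
wrist place_of jar_carton 0.62 [ 519.1 -345.    -1.3]
rect [ 501.3 -385.7] [349.4 592.9] 87.0 ell [ 514.3 -386.9] [364.2 492.6] 82.1 px [0 0] [604 377]
top place_of tea_tin 0.94 [527.  348.6   1.9]
top place_of tea_tin 0.22 [ 514.  -390.8    1.2]
top place_of oval_biscuit 0.7 [530.7 350.   33.6]
top place_of drying_sachet 0.62 [531.3 351.   39.9]
top place_of honey_jar 0.91 [ 524.4 -306.     1.1]
top place_of round_biscuit 0.71 [ 512.8 -393.7    3.1]
top place_of sachet_cup 0.61 [713.9   6.5   2.4]
top place_of label_roll 0.73 [ 7.351e+02 -8.570e+01  5.000e-01]
side place_of tea_tin 0.5 [ 521.9 -313.1    1.3]
side place_of honey_jar 0.86 [ 521.7 -312.3    2.9]
side place_of round_biscuit 0.73 [ 514.6 -401.1    2.5]
side place_of sachet_cup 0.75 [715.    5.8  -3.6]
side place_of label_roll 0.77 [ 7.38e+02 -9.22e+01 -3.00e-01]
side place_of label_roll 0.58 [ 523.5 -314.5    4.2]
```

Every item reads at its target and the cup and roll haven't moved, so I'm handing in.

```bash
python3 -c "
from cell import env
print(env.job_done())"
```

```text
the job is handed in; nothing more can be done
None
```

Both gift packs are made up and handed in at about 48 s: tin, oval biscuit and sachet are stacked in the tin carton, and the jar stands in its hole with the round biscuit flat in the bay; the final placements were confirmed by force contact and camera position readings, not by a last picture.

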